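# Slide a wheel carrier across the gap onto the inspection base and latch it

### The arm

A 6-joint arm with a two-finger parallel gripper is mounted at the origin on a cart in front of the work surface, level with it; the furniture and walls round the work are solid. World frame = base frame: x ahead of the robot, y to its left, z up, the work surface at z = 0. Lengths are in mm, angles in rad, forces in N, time in s.
With the tool pointing down it reaches from about 275 to 1000 mm from the base axis. Payload 8.4 kg.
Tool frame: the origin (TCP) lies midway between the tips of the shut fingers; the grasp point (between the pads) lies 19 mm behind it; z points along the fingers, y is the line along which they close (so a half turn about z gives the same grasp; the last joint's range is limited). The gripper opens to 85 mm and grips with 20 to 120 N. Pads are 22 mm wide; open, the fingers measure 114 mm over their backs; the gripper's body (76 mm by 85 mm) begins 54 mm behind the grasp point. The pads swing forward as they close: fully open they stand 13 mm farther back than shut.
Start: joints at [1.172, 0.353, 1.633, -0, 1.155, -0.002], TCP at [241.542, 576.442, 196.381] pointing down, gripper open.
Joint ranges: [-2.63, 2.63], [-0.92, 2.1], [0.06, 2.66], [-1.3, 4.44], [0, 2.69], [-3.02, 3.02]. Speed limits (rad/s): [2.22, 2.22, 2.79, 3.14, 3.14, 3.14].

### API

Orientations are given as [roll, pitch, yaw] about the fixed x, y, z axes, in that order (R = Rz(yaw) Ry(pitch) Rx(roll)).
In Python, from rig import r gives the robot as it stands.
- The arm moves only by the tool servo_tool, never from a script. Its argument "deltas" is a list of rows, each an object of numbers: "x", "y", "z": the shift along the world's x, y, z in mm; "rx", "ry", "rz": the turn, a rotation vector about the world's x, y, z in rad; "gripper": the gripper's target within -1 to 1 (fully open at 1, half-way at 0, shut at -1). A call has 1 to 10 rows; each row is the pose to reach, as a shift and turn from the pose commanded when the call began; what a row does not reach only later rows make up. A row lasts 1/10 s, in which the tool goes at most 50 mm and 8.59 degrees, less where a joint would pass 70% of its speed; a pose out of reach is approached as far as the arm can. A call with a gripper value outside its range is refused whole. The fingers move at their own pace and stop on an object; "newtons" is the grip in N (left out, the last holds). Time passes only in rows, so rows that repeat a pose let the fingers close. It gives the time, the measured TCP pose, the force, the opening and the grip force at its end, in the units of the state.
- r.sense(): the state, without advancing time (a new reading comes with each control period).
- r.grab_frame(name): name is "side" or "top" or "wrist"; returns the picture (420x560x3 uint8, blue, green, red); there is no depth.
- r.camera_params(name): a dict with "mtx" (3x3 intrinsics, pixels), "D" ([k1, k2, p1, p2, k3] as OpenCV has them; the pictures are not rectified), "eye" and "orientation" of the camera in the world. Camera axes: x right, y down, z forward; pixel columns grow to the right and rows downward; lengths in mm; the calibration is good to about 2 mm. A picture is of the moment at which its call begins: read the wrist's pose just before it. camera_params takes no time and is no camera call; for the wrist camera it gives the pose at the moment of the call.
- r.sign_off(): hands the job in; it is judged then, once.
Trained networks look in the newest picture that a camera, given by its name, has taken for a name from the list of things; names that differ only in an ending like _2 or _b are one class to them, and where a whole thing is asked for, a point or a joint stands for the part that bears it (a point fixed in the world has none). Each returns a list of dicts, best first, with "conf" (0 to 1); they miss things now and then, are a little off and sometimes report something else, mostly with a low value. They report only what shows in the picture. A call takes as long as a camera call. They do not tell look-alikes from the thing itself.
- r.recognise(name, camera): "box" ([left, top, width, height] in pixels, round what is visible of it).
The state is a dict: "clock": time; "qpos": joint angles; "qvel": joint speeds; "joint_efforts": joint torques, N m; "eef_pos": TCP position; "tcp_rot": TCP orientation; "contact_force": force on the tool from outside, world axes, zero at the start; "wrist_torque": the same for the moment, N m; "opening": opening from 0.0 (shut) to 1.0 (fully open); "grasp_force": force on a finger pad.
Only numpy, scipy, OpenCV 4.12 (cv2) and the standard library are available. Lean on these libraries where they do the work, as an engineer would, in place of code of your own. Each camera call takes 0.05 s, during which the arm holds its last target. There are 200 camera calls.

### The job

The cup wheel waits on its carrier on the aluminium setting stand. Slowly slide the carrier across the gap onto the granite inspection base, leaning lightly on its tail ledge so that it stays level and the heavy nose never sags into the gap, and press it gently but firmly home against the stop bar; then swing the latch across behind its tail until it bears firmly on it. Leave the wheel in its pocket and the other things on the bench undisturbed.

Things in the scene. Friction and masses are not known exactly. Their poses are not given: they have to be found in the camera images.
- stand: Setting stand, fixed: an aluminium plate 170 (its x) by 250 mm (its y) on two grey webs, with a plain flat top 45 mm above its origin (centre of the underside). The carrier starts on it and leaves along -y over its -y edge, 125 mm from the origin.
- base: Inspection base, fixed beyond the stand's -y edge: a dark granite slab 200 mm wide (x), reaching from +132.5 mm (entry edge) to -152.5 mm along its y; flat top 44 mm above its origin and 0 to 1.5 mm lower than the stand's top; axes within 0.02 rad of the stand's. The carrier enters along -y.
- entry (a point): Point on the base: middle of the top of its open entry (+y) edge, 132.5 mm from its origin; the clear gap to the stand is 115 to 125 mm. From 77 mm inside this edge to the end stop, two steel rails 12 mm high guide the carrier in a channel 133 mm wide, centred on this point's x; their lead-ins flare 10 mm a side, from 49 mm inside. Sliding it there takes 3 to 9 N.
- end_stop: Adjustable end stop at the far (-y) end of the channel: a steel block; origin in the middle of its front (+y) face, 17 mm above the granite. Its rubber-faced stop bar (112 mm wide, on a screw) stands 4 to 14 mm proud of that face, as the last job left it, and is not tracked. The carrier is home when its nose presses on the bar with 8 to 15 N; over 20 N would spoil the setting.
- carrier: Wheel carrier, loose, 130 (x) by 224 (y) by 26 mm high, 0.35 kg, origin at the centre of its underside: an aluminium sole with a grey plastic deck. The nose is its -y end, turned up 3 mm underneath over the last 14 mm. With the wheel it balances about 35 mm ahead of the origin, so left alone it tips once the nose is some 77 mm past the stand's edge.
- ledge (a point): Middle of the ribbed rubber thumb pad on the carrier's tail ledge (pad top 11 mm above the underside; ledge 45 mm deep). The deck's upright tail face, 15 mm high above the pad, is 22.5 mm ahead. Fingertips stand on the pad and push on that face; nothing can be gripped. Bearing down with about 11 N beside the face holds the nose up; over 25 N of finger force is too much.
- nose (a point): Middle of the deck's upright front face, 112 mm ahead of the carrier's origin and 17 mm above its underside; at home it meets the stop bar. Once the nose rests on the base no bearing on the ledge is needed, and once the tail has left the stand 2 N of bearing would tip the tail down into the gap.
- pocket (a point): Middle of the floor of the carrier's round wheel pocket (105 mm wide, 10 mm deep), 50 mm ahead of the carrier's origin.
- cup_wheel: White cup wheel, 102 mm across, 24 mm high, about 0.5 kg, loose in the carrier's pocket; origin at the centre of its underside.
- latch: Swing latch on the base: a steel arm 14 mm wide; origin on the upright pin at granite height, x axis along the arm. Open, the arm points 94 to 120 degrees counter-clockwise from the base's x axis. It closes clockwise seen from above, to 0 to 15 degrees past the base's x axis, where its round end bears on the carrier's tail (5 to 10 N; over 20 N is too much). It stays where left; turning takes 2 N.
- latch_nose (a point): Centre of the latch arm's round end (radius 7 mm), 60 mm from the pin and 8 mm above the granite; closed, this end rests against the carrier's 8 mm thick tail edge.
- latch_knob (a point): Centre of the latch's upright black knob, a cylinder 14 mm across and 29 mm high, 58 mm from the pin; 31 mm above the granite. The 14 mm wide arm's top is 18 mm below this point.
- latch_pivot (a point): Point on the axis of the latch's pin, at the height of the knob's centre: 79 mm to -x of the channel's middle and 14 mm inside the base's entry edge.
- hex_key: Black hex key, 36x104x9 mm, lying on the bench in the gap; leave alone.
- dust_brush: Brush with wooden handle, 30x168x10 mm, on the bench beside the stand; leave alone.
- tweezers: Tweezers, 14x126x10 mm, on the bench on the robot's side of the stand; leave alone.
- gauge_block_a: Gauge block, 9x30x20 mm, on the bench behind the base; leave alone.
- gauge_block_b: Gauge block, 9x30x12 mm, on the bench behind the base; leave alone.
Things that resemble listed ones, but are neither listed nor needed, are in the scene too. Leave any pink look-alike of the cup_wheel alone.

How it is judged:
By the outcome, as a careful person would: the job done as asked, in the order asked, and still so for the second after the job is handed in, with the robot touching nothing.
It also fails if it takes over 72 s, if anything falls off the work surface, if the arm or the gripper's body presses on something with over 40 N, if the wrist force passes 120 N, or if a joint passes its speed limit or range.

## Working session

There is one attempt and no reset: what is moved stays moved. The work goes in short steps, Python scripts to look and compute and a tool call to move; the robot and the scene stay as the last step left them, time stands still between calls to the robot, and variables do not carry over. Pictures are saved under pics/ and viewed, at most 10 in all, crops included, and the job is handed in when it is done.

Besides the shell and the picture viewer there is one more tool, called after ">>>" as name(argument=value, ...), one argument or row to a line, values as JSON. servo_tool: Moves the arm, as the interface text tells. Its arguments: {"type":"object","properties":{"deltas":{"type":"array","items":{"type":"object","properties":{"x":{"type":"number"},"y":{"type":"number"},"z":{"type":"number"},"rx":{"type":"number"},"ry":{"type":"number"},"rz":{"type":"number"},"gripper":{"type":"number"}}}},"newtons":{"type":"number"}},"required":["deltas"]}

```bash
mkdir -p pics; ls; python3 - <<'E'
from rig import r
import cv2,numpy as np
s=r.sense();print(s)
ims=[]
for c in("side","top"):
    im=r.grab_frame(c);cv2.imwrite(f"pics/{c}0.png",im)
    p=r.camera_params(c);print(c,np.round(p["mtx"],1).tolist(),np.round(p["D"],3),np.round(p["eye"],1),p["orientation"])
    for n in("stand","base","entry","end_stop","carrier","ledge","nose","pocket","cup_wheel","latch","latch_nose","latch_knob","latch_pivot"):
        print(c,n,[(np.round(d["box"]).tolist(),round(d["conf"],2)) for d in r.recognise(n,c)[:3]])
print(r.sense()["clock"])
E
```

```text
pics
{'clock': 0.0, 'qpos': array([ 1.17159593e+00,  3.53662449e-01,  1.63417316e+00,  4.61179746e-05,
        1.15519575e+00, -2.39734330e-03]), 'qvel': array([-0.00060024, -0.00127112,  0.00038928,  0.00016913,  0.00108697,
       -0.00040077]), 'joint_efforts': array([ 1.93361404e-03, -6.05222368e+01, -3.42086649e+01,  8.74624652e-05,
        8.65385751e-03,  2.10050558e-05]), 'eef_pos': array([241.31521232, 575.93915324, 195.63608996]), 'tcp_rot': array([-3.14015405e+00, -4.56142628e-05,  2.74477091e+00]), 'contact_force': array([-0.31651769,  0.79456209, -1.21782786]), 'wrist_torque': array([ 0.02843915, -0.03314733, -0.02083924]), 'grasp_force': 0.0, 'opening': 1.0005219185489944}
side [[400.2, 0.0, 278.5], [0.0, 400.2, 208.2], [0.0, 0.0, 1.0]] [-0.049  0.     0.     0.     0.   ] [ 893.7 -441.9 1011.7] [-2.48859431 -0.01298098  0.51819842]
side stand [([237.0, 184.0, 84.0, 58.0], 0.67), ([210.0, 219.0, 10.0, 31.0], 0.16)]
side base [([140.0, 223.0, 128.0, 148.0], 0.87), ([294.0, 223.0, 21.0, 41.0], 0.58)]
side entry [([138.0, 218.0, 128.0, 149.0], 0.56), ([255.0, 304.0, 2.0, 1
[... 817 characters left out ...]
00333085 -1.36129207]
top stand [([245.0, 176.0, 60.0, 61.0], 0.61)]
top base [([312.0, 196.0, 100.0, 68.0], 0.86), ([397.0, 218.0, 13.0, 32.0], 0.53)]
top entry [([310.0, 193.0, 101.0, 69.0], 0.8), ([240.0, 184.0, 55.0, 42.0], 0.65)]
top end_stop [([398.0, 217.0, 11.0, 34.0], 0.52)]
top carrier [([237.0, 186.0, 65.0, 42.0], 0.7)]
top ledge [([240.0, 185.0, 56.0, 40.0], 0.81)]
top nose [([242.0, 183.0, 58.0, 43.0], 0.97), ([265.0, 189.0, 26.0, 28.0], 0.34)]
top pocket []
top cup_wheel []
top latch [([311.0, 230.0, 21.0, 12.0], 0.49)]
top latch_nose [([242.0, 182.0, 54.0, 44.0], 0.71)]
top latch_knob [([312.0, 236.0, 21.0, 4.0], 0.53)]
top latch_pivot [([312.0, 196.0, 100.0, 70.0], 0.73)]
1.4
```

View pics/top0.png

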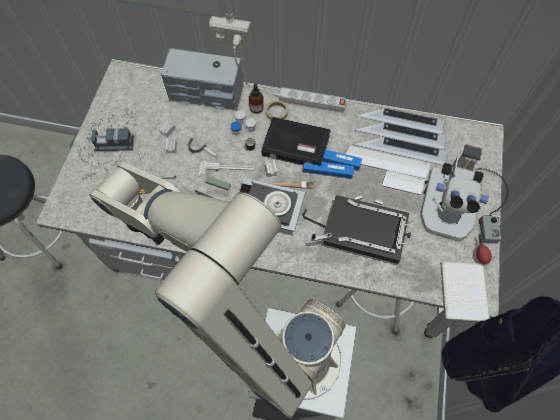

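View pics/side0.png

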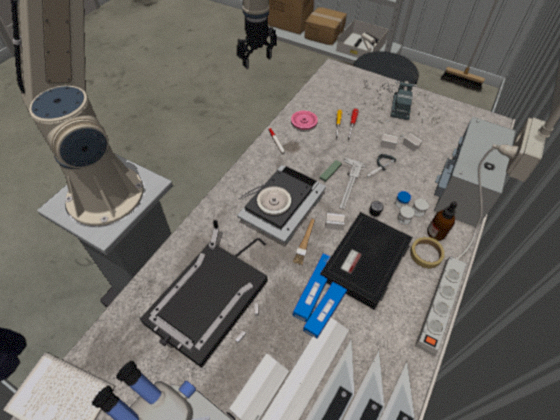

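```bash
cat > h.py <<'E'
from rig import r
import cv2,numpy as np
from scipy.spatial.transform import Rotation as R
def par(c): 
    p=r.camera_params(c); return dict(mtx=np.array(p["mtx"]),D=np.array(p["D"],float),eye=np.array(p["eye"]),R=R.from_euler('xyz',p["orientation"]).as_matrix())
def back(p,uv,z):
    n=cv2.undistortPoints(np.array(uv,float).reshape(-1,1,2),p["mtx"],p["D"]).reshape(-1,2)
    d=np.c_[n,np.ones(len(n))]@p["R"].T
    z=np.broadcast_to(z,len(n)); return p["eye"]+d*((z-p["eye"][2])/d[:,2])[:,None]
def proj(p,X):
    X=np.atleast_2d(np.array(X,float)); c=(X-p["eye"])@p["R"]
    return cv2.projectPoints(c,np.zeros(3),np.zeros(3),p["mtx"],p["D"])[0].reshape(-1,2)
E
python3 - <<'E'
from h import *
p=par("side")
pts=dict(wheel=((274,200),75),knob=((215,228),75),latchbot=((213,243),55),key=((250,247),5),bA=((267,280),44),bB=((195,357),44),bC=((143,315),44),bD=((207,248),44),pink=((304,120),10))
for k,(uv,z) in pts.items(): print(k,back(p,[uv],z).round(0))
w=par("wrist");print(w["eye"],w["R"].round(3).tolist(),w["mtx"].round(0).tolist(),w["D"])
s=r.sense();T=R.from_euler('xyz',s["tcp_rot"]).as_matrix();print((T.T@(w["eye"]-s["eef_pos"])).round(1),(T.T@w["R"]).round(2))
im=cv2.imread("pics/side0.png")[150:375,130:330];cv2.imwrite("pics/side0c.png",cv2.resize(im,None,fx=2.66,fy=2.66,interpolation=cv2.INTER_CUBIC))
E
```

```text
wheel [[522. 207.  75.]]
knob [[429.  34.  75.]]
latchbot [[444.  -1.  55.]]
key [[522.  66.   5.]]
bA [[631. -19.  44.]]
bB [[ 587. -280.   44.]]
bC [[ 410. -262.   44.]]
bD [[434. -18.  44.]]
pink [[400. 646.  10.]]
[172.52013276 606.59694228 374.83821386] [[0.387, 0.881, 0.273], [0.922, -0.37, -0.114], [0.0, 0.296, -0.955]] [[356.0, 0.0, 278.0], [0.0, 356.0, 208.0], [0.0, 0.0, 1.0]] [-0.08555673  0.          0.          0.          0.        ]
[  75.3    1.1 -178.5] [[-0.   -0.96 -0.3 ]
 [ 1.   -0.    0.  ]
 [-0.   -0.3   0.96]]
```

View pics/side0c.png

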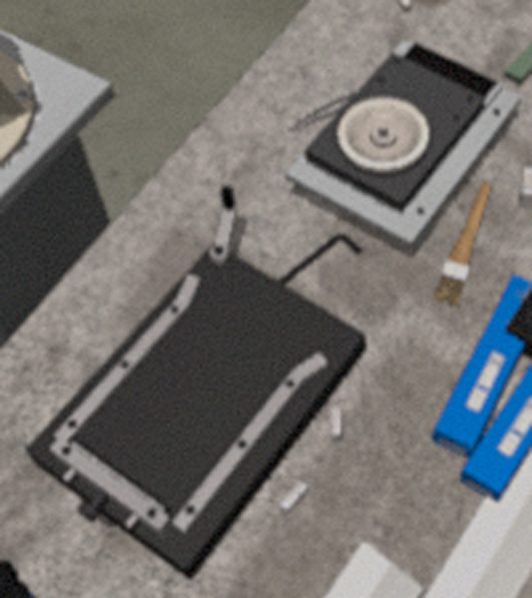

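>>> servo_tool(
  deltas=[
    {"x":14,"y":-10,"z":5,"rz":-0.08},
    {"x":45,"y":-32,"z":12,"rz":-0.22},
    {"x":80,"y":-58,"z":20,"rz":-0.37},
    {"x":115,"y":-84,"z":27,"rz":-0.52},
    {"x":150,"y":-108,"z":34,"rz":-0.67},
    {"x":185,"y":-132,"z":40,"rz":-0.82},
    {"x":220,"y":-156,"z":46,"rz":-0.96},
    {"x":250,"y":-178,"z":50,"rz":-1.08},
    {"x":270,"y":-193,"z":54,"rz":-1.16},
    {"x":274,"y":-196,"z":54,"rz":-1.174,"gripper":1},
  ],
)

```text
invalid input
```

```bash
python3 - <<'E'
from h import *
s=r.sense();print(s["clock"],s["eef_pos"],s["tcp_rot"],s["contact_force"])
p=par("wrist");im=r.grab_frame("wrist");cv2.imwrite("pics/w1.png",im);np.savez("w1.npz",**p)
for n in("carrier","ledge","stand","cup_wheel"): print(n,[(np.round(d["box"]).tolist(),round(d["conf"],2)) for d in r.recognise(n,"wrist")[:2]])
E
```

```text
1.4 [241.54240704 576.44845629 196.38653221] [3.14157451e+00 1.32122971e-05 2.74482681e+00] [-0.94014021 -0.44513923  0.61966289]
carrier []
ledge []
stand [([67.0, 382.0, 125.0, 38.0], 0.57)]
cup_wheel [([342.0, 240.0, 91.0, 82.0], 0.84)]
```

View pics/w1.png

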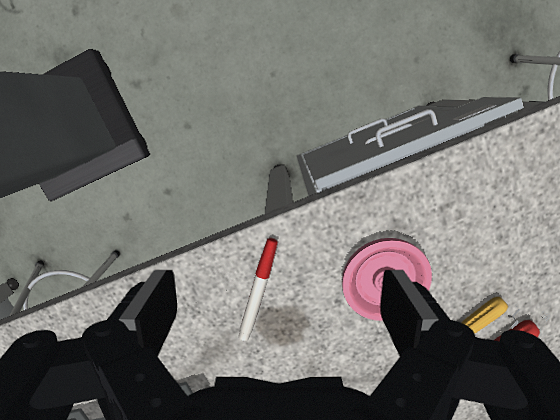

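>>> servo_tool(
  deltas=[
    {"x":14,"y":-16,"z":5,"rz":-0.08,"gripper":1},
    {"x":45,"y":-48,"z":12,"rz":-0.22,"gripper":1},
    {"x":80,"y":-85,"z":20,"rz":-0.37,"gripper":1},
    {"x":115,"y":-120,"z":27,"rz":-0.52,"gripper":1},
    {"x":148,"y":-157,"z":34,"rz":-0.67,"gripper":1},
    {"x":180,"y":-192,"z":40,"rz":-0.82,"gripper":1},
    {"x":212,"y":-226,"z":46,"rz":-0.96,"gripper":1},
    {"x":242,"y":-260,"z":50,"rz":-1.08,"gripper":1},
    {"x":268,"y":-286,"z":54,"rz":-1.16,"gripper":1},
    {"x":274,"y":-296,"z":54,"rz":-1.174,"gripper":1},
  ],
  newtons=30,
)

```text
invalid input
```

```bash
python3 - <<'E'
from h import *
s=r.sense();print(s["clock"],s["eef_pos"],s["tcp_rot"],s["contact_force"],s["qpos"])
p=par("wrist");im=r.grab_frame("wrist");cv2.imwrite("pics/w2.png",im);np.savez("w2.npz",**p)
E
```

```text
1.65 [241.54231439 576.43198267 196.39526238] [3.14158316e+00 7.70545500e-06 2.74478534e+00] [-0.79561447 -0.57419357 -0.62805738] [ 1.17159775e+00  3.52963593e-01  1.63341974e+00 -8.39756417e-06
  1.15519981e+00 -2.38787392e-03]
```

View pics/w2.png

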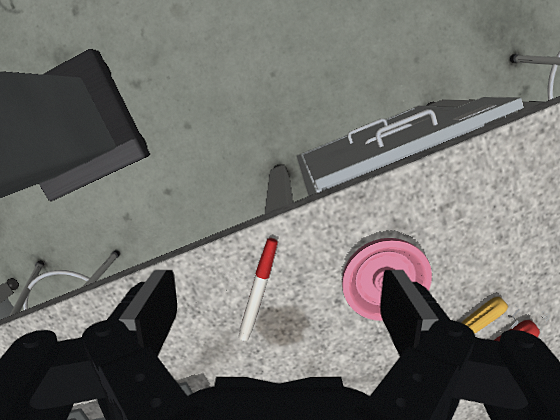

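>>> servo_tool(
  deltas=[
    {"x":14.0,"y":-16.0,"z":5.0,"rx":0.0,"ry":0.0,"rz":-0.08,"gripper":1.0},
  ],
)

```text
clock: 1.8
eef_pos: [254.4, 561.2, 200.8]
tcp_rot: [-3.141, -0.001, 2.666]
contact_force: [-0.2, 0.2, -0.8]
opening: 0.998
grasp_force: 0.0
```

>>> servo_tool(
  deltas=[
    {"x":31,"y":-32,"z":7,"rx":0,"ry":0,"rz":-0.14,"gripper":1},
    {"x":66,"y":-69,"z":15,"rx":0,"ry":0,"rz":-0.29,"gripper":1},
    {"x":101,"y":-104,"z":22,"rx":0,"ry":0,"rz":-0.44,"gripper":1},
    {"x":134,"y":-141,"z":29,"rx":0,"ry":0,"rz":-0.59,"gripper":1},
    {"x":166,"y":-176,"z":35,"rx":0,"ry":0,"rz":-0.74,"gripper":1},
    {"x":198,"y":-210,"z":41,"rx":0,"ry":0,"rz":-0.88,"gripper":1},
    {"x":228,"y":-244,"z":45,"rx":0,"ry":0,"rz":-1.0,"gripper":1},
    {"x":254,"y":-270,"z":49,"rx":0,"ry":0,"rz":-1.08,"gripper":1},
    {"x":260,"y":-280,"z":49,"rx":0,"ry":0,"rz":-1.095,"gripper":1},
    {"x":260,"y":-280,"z":49,"rx":0,"ry":0,"rz":-1.095,"gripper":1},
  ],
)

```text
clock: 2.8
eef_pos: [516.2, 279.2, 250.3]
tcp_rot: [-3.141, 0.0, 1.568]
contact_force: [-0.8, 1.6, 0.3]
opening: 1.0
grasp_force: 0.0
```

```bash
python3 - <<'E'
from h import *
s=r.sense();print(s["clock"],s["eef_pos"],s["qpos"].round(2))
p=par("wrist");im=r.grab_frame("wrist");cv2.imwrite("pics/w3.png",im);np.savez("w3.npz",**p)
E
```

```text
2.8 [516.20096771 279.20563654 250.29368116] [ 0.49  0.25  1.66 -0.    1.24  0.5 ]
```

View pics/w3.png

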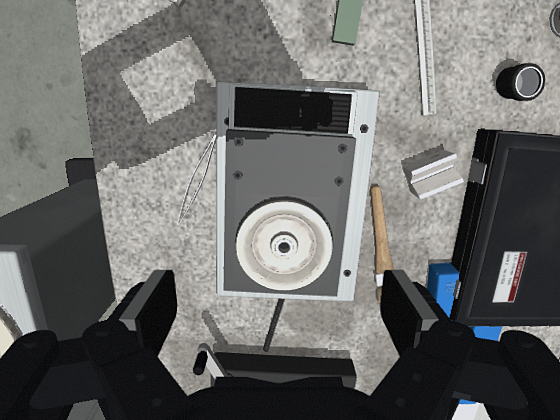

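```bash
python3 - <<'E'
from h import *
p=dict(np.load("w3.npz"))
def a(n,uv,z): X=back(p,uv,z)[:,:2];print(n,X.round(1).tolist());return X
d=a("deck corners TL TR BR BL z71",[(225,131),(356,136),(346,296),(224,291)],71)
for i,j in((0,1),(3,2),(3,0),(2,1)): v=d[j]-d[i];print(np.linalg.norm(v).round(1),np.degrees(np.arctan2(v[1],v[0])).round(2))
d=a("pad z56 TL TR ",[(235,87),(354,95)],56)
d=a("stand z45 TL TR BR BL",[(218,82),(379,92),(353,300),(217,296)],45)
for i,j in((0,1),(3,2),(3,0),(2,1)): v=d[j]-d[i];print(np.linalg.norm(v).round(1),np.degrees(np.arctan2(v[1],v[0])).round(2))
a("wheel z~85",[(285,245)],80)
a("entry edge z44 L R",[(216,352),(355,346)],44)
a("knobtop",[(201,354)],89)
im=cv2.imread("pics/w3.png");g=cv2.cvtColor(im,cv2.COLOR_BGR2GRAY)
for row in (180,250,): print(row,g[row,205:240].tolist(),g[row,335:385].tolist())
for c in(240,330): print(c,g[75:145,c].tolist(),g[280:310,c].tolist())
E
```

```text
deck corners TL TR BR BL z71 [[464.3, 325.2], [594.7, 319.9], [594.4, 138.8], [454.5, 146.1]]
130.5 -2.29
140.0 -2.97
179.4 86.89
181.1 89.91
pad z56 TL TR  [[473.9, 367.5], [593.8, 359.7]]
stand z45 TL TR BR BL [[455.2, 373.1], [622.2, 363.1], [609.1, 117.3], [441.0, 123.8]]
167.3 -3.43
168.3 -2.23
249.7 86.73
246.2 86.95
wheel z~85 [[523.8, 206.7]]
entry edge z44 L R [[434.1, 38.3], [616.9, 46.8]]
knobtop [[425.9, 72.2]]
180 [178, 178, 176, 177, 178, 170, 162, 150, 143, 132, 122, 112, 194, 219, 211, 209, 214, 216, 219, 214, 116, 95, 100, 103, 103, 103, 105, 103, 103, 105, 106, 111, 104, 104, 112] [64, 83, 66, 45, 41, 49, 71, 78, 96, 110, 107, 107, 108, 105, 104, 94, 166, 216, 217, 221, 222, 218, 212, 213, 212, 212, 218, 218, 216, 216, 214, 213, 224, 192, 118, 163, 167, 160, 155, 166, 176, 162, 151, 158, 165, 165, 167, 174, 187, 187]
250 [181, 178, 189, 188, 176, 162, 159, 161, 166, 168, 164, 123, 186, 219, 203, 205, 213, 218, 216, 83, 92, 97, 98, 95, 97, 96, 97, 97, 97, 96, 96, 147, 240, 227, 224] [99, 99, 101, 99, 100, 98, 93, 105, 183, 218, 216, 212, 210, 212, 215, 206, 208, 213,
[... 336 characters left out ...]
19, 19, 19, 14, 13, 20, 19, 18, 12, 19, 72, 145, 125, 21, 43, 54, 53, 54, 53, 54, 55, 75, 80, 68, 61, 50, 72, 85] [95, 97, 95, 97, 94, 94, 95, 93, 93, 92, 89, 136, 223, 210, 210, 205, 175, 158, 159, 164, 176, 179, 172, 169, 169, 162, 170, 189, 200, 196]
330 [200, 192, 183, 167, 150, 172, 92, 107, 112, 115, 113, 103, 108, 193, 184, 157, 250, 202, 9, 23, 32, 47, 54, 37, 13, 16, 19, 17, 20, 19, 17, 18, 19, 18, 18, 16, 16, 15, 19, 19, 15, 15, 20, 15, 19, 17, 16, 20, 50, 42, 29, 39, 56, 55, 46, 31, 23, 59, 128, 130, 52, 60, 119, 113, 109, 111, 112, 111, 111, 111] [98, 97, 98, 95, 96, 98, 97, 97, 98, 97, 97, 97, 96, 94, 90, 110, 178, 217, 213, 205, 165, 139, 149, 154, 155, 150, 153, 154, 149, 150]
```

```bash
python3 - <<'E'
from h import *
p=dict(np.load("w3.npz"));s=par("side")
P=[(525,0,44),(525,0,0),(525,40,44),(525,120.5,45),(523.5,206.5,80),(446,-10,75),(440,45,75)]
print(proj(p,P).round(0).tolist());print(proj(s,P).round(0).tolist())
c=dict(knob=((214.5,228),75),pin=((213,243),50),entL=((210,247),44),entR=((267,280),44),farR=((203,364),44),farL=((143,320),44),nosestandL=((239,217),45),nosestandR=((286,242),45),hk=((250,247),5))
for k,(uv,z) in c.items(): print(k,back(s,[uv],z).round(0))
E
```

```text
[[285.0, 375.0], [284.0, 353.0], [285.0, 351.0], [285.0, 298.0], [285.0, 245.0], [224.0, 398.0], [216.0, 364.0]]
[[238.0, 257.0], [239.0, 265.0], [245.0, 247.0], [260.0, 226.0], [274.0, 199.0], [211.0, 242.0], [220.0, 227.0]]
knob [[428.  34.  75.]]
pin [[441.   2.  50.]]
entL [[439. -11.  44.]]
entR [[631. -19.  44.]]
farR [[ 613. -284.   44.]]
farL [[ 419. -272.   44.]]
nosestandL [[453. 118.  45.]]
nosestandR [[617. 112.  45.]]
hk [[522.  66.   5.]]
```

>>> servo_tool(
  deltas=[
    {"x":0,"y":-20,"z":0,"rx":0,"ry":0,"rz":0,"gripper":1},
    {"x":0,"y":-60,"z":0,"rx":0,"ry":0,"rz":0,"gripper":1},
    {"x":0,"y":-105,"z":0,"rx":0,"ry":0,"rz":0,"gripper":1},
    {"x":0,"y":-150,"z":0,"rx":0,"ry":0,"rz":0,"gripper":1},
    {"x":0,"y":-195,"z":0,"rx":0,"ry":0,"rz":0,"gripper":1},
    {"x":0,"y":-240,"z":0,"rx":0,"ry":0,"rz":0,"gripper":1},
    {"x":0,"y":-280,"z":0,"rx":0,"ry":0,"rz":0,"gripper":1},
    {"x":0,"y":-310,"z":0,"rx":0,"ry":0,"rz":0,"gripper":1},
    {"x":0,"y":-310,"z":0,"rx":0,"ry":0,"rz":0,"gripper":1},
  ],
)

```text
clock: 3.75
eef_pos: [515.1, -30.8, 250.3]
tcp_rot: [-3.141, 0.0, 1.57]
contact_force: [0.2, 0.2, -0.2]
opening: 1.0
grasp_force: 0.0
```

```bash
python3 - <<'E'
from h import *
s=r.sense();print(s["clock"],s["eef_pos"],s["qpos"].round(2),s["contact_force"])
p=par("wrist");im=r.grab_frame("wrist");cv2.imwrite("pics/w4.png",cv2.resize(im,(800,600),interpolation=cv2.INTER_CUBIC));cv2.imwrite("w4raw.png",im);np.savez("w4.npz",**p)
for n in("latch","latch_knob","end_stop","latch_nose"): print(n,[(np.round(d["box"]).tolist(),round(d["conf"],2)) for d in r.recognise(n,"wrist")[:2]])
E
```

```text
3.75 [515.0860636  -30.83757849 250.27905637] [-0.06  0.13  1.8  -0.    1.21 -0.06] [ 0.16402869  0.24715914 -0.24565084]
latch [([171.0, 89.0, 46.0, 72.0], 0.56)]
latch_knob [([167.0, 89.0, 53.0, 70.0], 0.6)]
end_stop [([216.0, 343.0, 108.0, 40.0], 0.6)]
latch_nose [([172.0, 85.0, 50.0, 76.0], 0.57)]
```

View pics/w4.png

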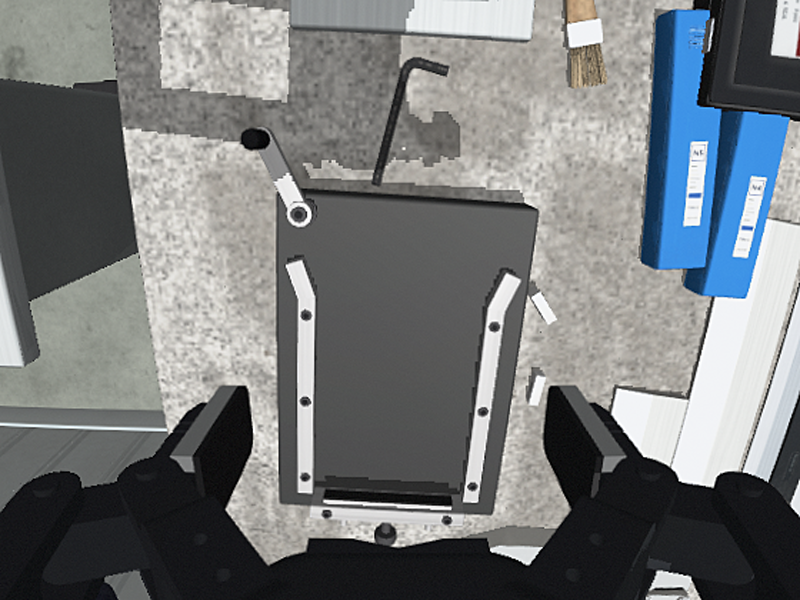

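```bash
python3 - <<'E'
from h import *
p=dict(np.load("w4.npz"));k=560/800
def a(n,uv,z): X=back(p,np.array(uv)*k,z)[:,:2];print(n,X.round(1).tolist());return X
a("stand edge L R z45",[(291,24),(532,40)],45)
e=a("entry L R z44",[(283,193),(538,208)],44)
v=e[1]-e[0];print(np.linalg.norm(v),np.arctan2(v[1],v[0]))
a("slab far L,R",[(281,505),(495,515)],44)
l=a("railL inner z56",[(315,300),(312,493)],56); rr=a("railR inner z56",[(487,312),(462,500)],56)
for q in(l,rr): v=q[0]-q[1];print("yaw",np.arctan2(-v[0],v[1]),np.linalg.norm(v))
a("pin z~62",[(298,214)],62)
a("knobtop z90",[(251,138)],89);a("knobbot z60",[(266,137)],60)
a("stopbar L R z70",[(323,495),(452,500)],66)
a("stopbar front z61",[(323,488),(455,494)],61)
im=cv2.imread("w4raw.png");
x0,y0=205,320;c=im[320:375,205:340];cv2.imwrite("pics/w4c.png",cv2.resize(c,None,fx=5.9,fy=5.9,interpolation=cv2.INTER_CUBIC))
E
```

```text
stand edge L R z45 [[442.0, 125.9], [610.4, 115.5]]
entry L R z44 [[429.9, 8.6], [622.5, -2.9]]
192.8530592558657 -0.05941564869203866
slab far L,R [[407.4, -274.9], [606.5, -286.7]]
railL inner z56 [[452.2, -71.9], [439.6, -251.3]]
railR inner z56 [[585.3, -81.9], [572.9, -259.1]]
yaw -0.06982416944932178 179.88957621745124
yaw -0.06954457087334677 177.57876185228355
pin z~62 [[443.9, -4.8]]
knobtop z90 [[421.1, 48.5]]
knobbot z60 [[423.7, 49.2]]
stopbar L R z70 [[451.1, -245.4], [562.7, -250.8]]
stopbar front z61 [[450.6, -241.9], [565.7, -248.5]]
```

View pics/w4c.png

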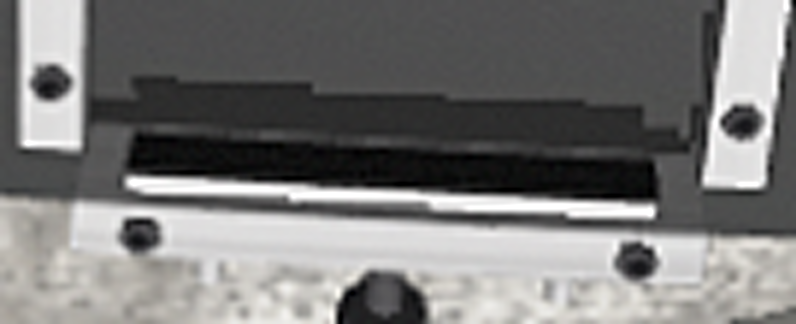

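>>> servo_tool(
  deltas=[
    {"x":1,"y":20,"z":0,"rx":0,"ry":0,"rz":0,"gripper":0},
    {"x":3,"y":60,"z":0,"rx":0,"ry":0,"rz":-0.01,"gripper":0},
    {"x":5,"y":105,"z":0,"rx":0,"ry":0,"rz":-0.02,"gripper":0},
    {"x":7,"y":150,"z":0,"rx":0,"ry":0,"rz":-0.03,"gripper":0},
    {"x":9,"y":195,"z":0,"rx":0,"ry":0,"rz":-0.04,"gripper":0},
    {"x":11,"y":240,"z":0,"rx":0,"ry":0,"rz":-0.05,"gripper":0},
    {"x":13,"y":285,"z":-20,"rx":0,"ry":0,"rz":-0.055,"gripper":0},
    {"x":14,"y":328,"z":-45,"rx":0,"ry":0,"rz":-0.055,"gripper":0},
    {"x":15,"y":360,"z":-75,"rx":0,"ry":0,"rz":-0.055,"gripper":0},
    {"x":15,"y":371,"z":-110,"rx":0,"ry":0,"rz":-0.055,"gripper":0},
  ],
)

```text
clock: 5.0
eef_pos: [529.9, 346.6, 139.9]
tcp_rot: [3.14, -0.002, 1.519]
contact_force: [-0.1, -0.7, -0.1]
opening: 0.502
grasp_force: 0.0
```

>>> servo_tool(
  deltas=[
    {"x":0,"y":0,"z":-20,"rx":0,"ry":0,"rz":0,"gripper":0},
    {"x":0,"y":0,"z":-40,"rx":0,"ry":0,"rz":0,"gripper":0},
    {"x":0,"y":0,"z":-60,"rx":0,"ry":0,"rz":0,"gripper":0},
    {"x":0,"y":0,"z":-68,"rx":0,"ry":0,"rz":0,"gripper":0},
    {"x":0,"y":0,"z":-71,"rx":0,"ry":0,"rz":0,"gripper":0},
    {"x":0,"y":0,"z":-73,"rx":0,"ry":0,"rz":0,"gripper":0},
    {"x":0,"y":0,"z":-73,"rx":0,"ry":0,"rz":0,"gripper":0},
  ],
)

```text
clock: 5.7
eef_pos: [530.9, 341.9, 68.1]
tcp_rot: [3.141, -0.001, 1.515]
contact_force: [-0.1, 0.0, 0.9]
opening: 0.501
grasp_force: 0.0
```

```bash
python3 - <<'E'
from h import *
s=r.sense();print(s["clock"],s["eef_pos"],s["tcp_rot"],s["contact_force"],s["opening"])
p=par("wrist");im=r.grab_frame("wrist");cv2.imwrite("w5raw.png",im);np.savez("w5.npz",**p)
im2=im.copy()
cv2.imwrite("pics/w5.png",im2)
E
```

```text
5.7 [530.8720846  341.91009894  68.10000747] [ 3.14073239e+00 -6.59014739e-04  1.51501791e+00] [-0.10754889  0.02243702  0.85517485] 0.5012092664334178
```

View pics/w5.png

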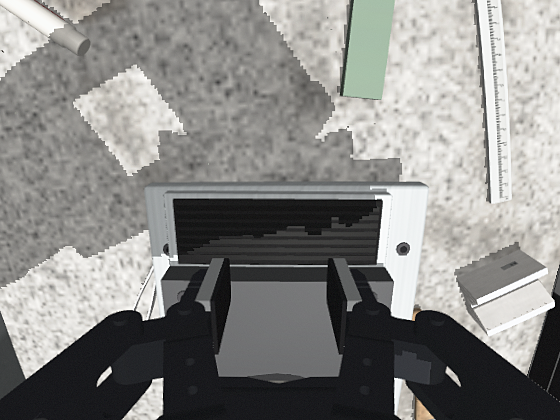

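```bash
python3 - <<'E'
from h import *
p=dict(np.load("w5.npz"))
print("deck tail edge",back(p,[(165,265),(390,268)],71).round(1).tolist())
print("face bottom(pad) ",back(p,[(172,264),(380,264)],56).round(1).tolist())
print("pad rear",back(p,[(173,198),(383,198)],56).round(1).tolist(),"tail",back(p,[(147,184),(427,184)],45).round(1).tolist())
T=R.from_euler('xyz',[3.1407,-.0007,1.515]).as_matrix();t=np.array([530.9,341.9,68.1])
for zo in (0,-4):
  print(zo,[(a,b,proj(p,t+T@[a,b,zo]).round(0).tolist()) for a in(11,-11) for b in(21,-21)])
E
```

```text
deck tail edge [[468.6, 334.8, 71.0], [592.1, 325.9, 71.0]]
face bottom(pad)  [[467.2, 328.1, 56.0], [590.8, 321.1, 56.0]]
pad rear [[473.8, 368.5, 56.0], [591.2, 361.9, 56.0]] tail [[456.0, 375.1, 45.0], [620.7, 365.8, 45.0]]
0 [(11, 21, [[317.0, 226.0]]), (11, -21, [[238.0, 226.0]]), (-11, 21, [[316.0, 264.0]]), (-11, -21, [[240.0, 264.0]])]
-4 [(11, 21, [[318.0, 229.0]]), (11, -21, [[237.0, 229.0]]), (-11, 21, [[316.0, 267.0]]), (-11, -21, [[239.0, 267.0]])]
```

>>> servo_tool(
  deltas=[
    {"x":0,"y":6,"z":0,"rx":0,"ry":0,"rz":0,"gripper":0},
    {"x":0,"y":6,"z":-3,"rx":0,"ry":0,"rz":0,"gripper":0},
    {"x":0,"y":6,"z":-6,"rx":0,"ry":0,"rz":0,"gripper":0},
    {"x":0,"y":6,"z":-9,"rx":0,"ry":0,"rz":0,"gripper":0},
    {"x":0,"y":6,"z":-11,"rx":0,"ry":0,"rz":0,"gripper":0},
    {"x":0,"y":6,"z":-12,"rx":0,"ry":0,"rz":0,"gripper":0},
  ],
)

```text
clock: 6.35
eef_pos: [530.4, 347.2, 54.9]
tcp_rot: [-3.141, 0.0, 1.515]
contact_force: [0.1, 0.1, -0.9]
opening: 0.497
grasp_force: 0.0
```

>>> servo_tool(
  deltas=[
    {"x":0,"y":0,"z":-0.8,"rx":0,"ry":0,"rz":0,"gripper":0},
    {"x":0,"y":0,"z":-1.6,"rx":0,"ry":0,"rz":0,"gripper":0},
    {"x":0,"y":0,"z":-1.6,"rx":0,"ry":0,"rz":0,"gripper":0},
  ],
)

```text
clock: 6.65
eef_pos: [530.5, 347.4, 53.7]
tcp_rot: [-3.142, 0.0, 1.515]
contact_force: [0.4, -0.3, -0.1]
opening: 0.501
grasp_force: 0.0
```

>>> servo_tool(
  deltas=[
    {"x":0,"y":0,"z":-0.7,"rx":0,"ry":0,"rz":0,"gripper":0},
    {"x":0,"y":0,"z":-1.2,"rx":0,"ry":0,"rz":0,"gripper":0},
    {"x":0,"y":0,"z":-1.2,"rx":0,"ry":0,"rz":0,"gripper":0},
  ],
)

```text
clock: 6.95
eef_pos: [530.5, 347.4, 52.5]
tcp_rot: [-3.142, 0.0, 1.515]
contact_force: [-0.0, -0.4, -1.0]
opening: 0.503
grasp_force: 0.0
```

>>> servo_tool(
  deltas=[
    {"x":0,"y":0,"z":-0.7,"rx":0,"ry":0,"rz":0,"gripper":0},
    {"x":0,"y":0,"z":-1.2,"rx":0,"ry":0,"rz":0,"gripper":0},
    {"x":0,"y":0,"z":-1.2,"rx":0,"ry":0,"rz":0,"gripper":0},
  ],
)

```text
clock: 7.25
eef_pos: [530.5, 347.4, 51.3]
tcp_rot: [-3.141, 0.0, 1.515]
contact_force: [-0.1, 1.2, 0.2]
opening: 0.497
grasp_force: 0.0
```

>>> servo_tool(
  deltas=[
    {"x":0,"y":0,"z":-0.7,"rx":0,"ry":0,"rz":0,"gripper":0},
    {"x":0,"y":0,"z":-1.2,"rx":0,"ry":0,"rz":0,"gripper":0},
    {"x":0,"y":0,"z":-1.2,"rx":0,"ry":0,"rz":0,"gripper":0},
  ],
)

```text
clock: 7.55
eef_pos: [530.5, 347.4, 50.1]
tcp_rot: [-3.141, 0.0, 1.515]
contact_force: [0.9, -0.8, 0.1]
opening: 0.501
grasp_force: 0.0
```

>>> servo_tool(
  deltas=[
    {"x":0,"y":0,"z":-0.7,"rx":0,"ry":0,"rz":0,"gripper":0},
    {"x":0,"y":0,"z":-1.2,"rx":0,"ry":0,"rz":0,"gripper":0},
    {"x":0,"y":0,"z":-1.2,"rx":0,"ry":0,"rz":0,"gripper":0},
  ],
)

```text
clock: 7.85
eef_pos: [530.5, 347.4, 48.9]
tcp_rot: [-3.141, 0.0, 1.515]
contact_force: [0.6, -0.3, 0.0]
opening: 0.501
grasp_force: 0.0
```

>>> servo_tool(
  deltas=[
    {"x":0,"y":0,"z":-0.7,"rx":0,"ry":0,"rz":0,"gripper":0},
    {"x":0,"y":0,"z":-1.2,"rx":0,"ry":0,"rz":0,"gripper":0},
    {"x":0,"y":0,"z":-1.2,"rx":0,"ry":0,"rz":0,"gripper":0},
  ],
)

```text
clock: 8.15
eef_pos: [530.5, 347.4, 47.7]
tcp_rot: [-3.141, 0.0, 1.515]
contact_force: [-1.1, 0.2, 0.3]
opening: 0.498
grasp_force: 0.0
```

>>> servo_tool(
  deltas=[
    {"x":0,"y":0,"z":-0.7,"rx":0,"ry":0,"rz":0,"gripper":0},
    {"x":0,"y":0,"z":-1.2,"rx":0,"ry":0,"rz":0,"gripper":0},
    {"x":0,"y":0,"z":-1.2,"rx":0,"ry":0,"rz":0,"gripper":0},
  ],
)

```text
clock: 8.45
eef_pos: [530.5, 347.4, 46.5]
tcp_rot: [-3.141, 0.0, 1.515]
contact_force: [1.0, -0.6, 0.2]
opening: 0.501
grasp_force: 0.0
```

>>> servo_tool(
  deltas=[
    {"x":0,"y":0,"z":-0.7,"rx":0,"ry":0,"rz":0,"gripper":0},
    {"x":0,"y":0,"z":-1.2,"rx":0,"ry":0,"rz":0,"gripper":0},
    {"x":0,"y":0,"z":-1.2,"rx":0,"ry":0,"rz":0,"gripper":0},
  ],
)

```text
clock: 8.75
eef_pos: [530.5, 347.4, 45.3]
tcp_rot: [-3.141, 0.0, 1.515]
contact_force: [0.2, 0.3, -0.3]
opening: 0.499
grasp_force: 0.0
```

```bash
python3 - <<'E'
from h import *
w=r.grab_frame("wrist");s=r.grab_frame("side");p=par("wrist");np.savez("w6.npz",**p);cv2.imwrite("w6.png",w)
g=lambda i:(255*(i/255.)**0.45).astype(np.uint8)
a=cv2.resize(g(w[160:360,140:407]),(800,600),interpolation=cv2.INTER_CUBIC)
a=cv2.resize(g(w[170:340,140:420]),(494,300),interpolation=cv2.INTER_CUBIC)
a=cv2.resize(g(w[175:340,150:410]),(800,508))[:300]
b=cv2.resize(g(s[120:220,220:353]),(399,300),interpolation=cv2.INTER_CUBIC)
d=cv2.resize(g(cv2.imread("w5raw.png")[175:340,150:410]),(401,300))
cv2.imwrite("pics/m6.png",np.vstack([a,np.hstack([b,d])]))
E
```

```text
(no output)
```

View pics/m6.png

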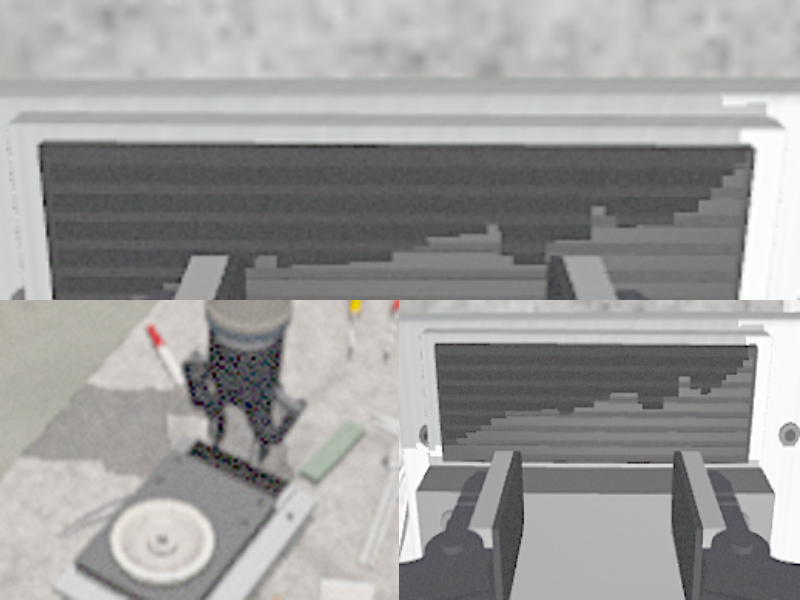

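```bash
python3 - <<'E'
from h import *
s=par("side");w=dict(np.load("w6.npz"))
for z in(45,56,60,70,80,90): print(z,proj(s,[(505,348.5,z),(555,346,z)]).round(1).tolist(),"w",proj(w,[(509.5,359.5,z),(551.5,357.5,z)]).round(0).tolist())
st=r.sense();print(st["clock"],st["contact_force"])
E
```

```text
45 [[291.2, 174.2], [304.5, 180.5]] w [[237.0, 226.0], [316.0, 226.0]]
56 [[291.3, 171.9], [304.7, 178.3]] w [[235.0, 234.0], [318.0, 233.0]]
60 [[291.4, 171.1], [304.8, 177.4]] w [[234.0, 237.0], [319.0, 236.0]]
70 [[291.5, 168.9], [305.0, 175.3]] w [[231.0, 245.0], [321.0, 244.0]]
80 [[291.6, 166.8], [305.2, 173.2]] w [[228.0, 254.0], [324.0, 253.0]]
90 [[291.7, 164.6], [305.4, 171.0]] w [[225.0, 264.0], [326.0, 263.0]]
8.85 [-1.06953506 -0.29620619  0.44007241]
```

>>> servo_tool(
  deltas=[
    {"x":0,"y":0,"z":-0.8,"rx":0,"ry":0,"rz":0,"gripper":0},
    {"x":0,"y":0,"z":-1.6,"rx":0,"ry":0,"rz":0,"gripper":0},
    {"x":0,"y":0,"z":-1.6,"rx":0,"ry":0,"rz":0,"gripper":0},
  ],
)

```text
clock: 9.15
eef_pos: [530.5, 347.4, 43.6]
tcp_rot: [-3.141, 0.0, 1.515]
contact_force: [-0.7, 0.8, 0.1]
opening: 0.501
grasp_force: 0.0
```

>>> servo_tool(
  deltas=[
    {"x":0,"y":0,"z":-0.8,"rx":0,"ry":0,"rz":0,"gripper":0},
    {"x":0,"y":0,"z":-1.6,"rx":0,"ry":0,"rz":0,"gripper":0},
    {"x":0,"y":0,"z":-1.6,"rx":0,"ry":0,"rz":0,"gripper":0},
  ],
)

```text
clock: 9.45
eef_pos: [530.4, 347.4, 42.0]
tcp_rot: [-3.141, 0.0, 1.515]
contact_force: [0.3, 0.4, -0.4]
opening: 0.498
grasp_force: 0.0
```

>>> servo_tool(
  deltas=[
    {"x":0,"y":0,"z":-2,"rx":0,"ry":0,"rz":0,"gripper":0},
    {"x":0,"y":0,"z":-4,"rx":0,"ry":0,"rz":0,"gripper":0},
    {"x":0,"y":0,"z":-6,"rx":0,"ry":0,"rz":0,"gripper":0},
    {"x":0,"y":0,"z":-8,"rx":0,"ry":0,"rz":0,"gripper":0},
    {"x":0,"y":0,"z":-9,"rx":0,"ry":0,"rz":0,"gripper":0},
    {"x":0,"y":0,"z":-9,"rx":0,"ry":0,"rz":0,"gripper":0},
  ],
)

```text
clock: 10.05
eef_pos: [530.4, 347.4, 32.9]
tcp_rot: [-3.141, 0.0, 1.515]
contact_force: [0.6, 0.8, -0.1]
opening: 0.5
grasp_force: 0.0
```

```bash
python3 - <<'E'
from h import *
st=r.sense();print(st["clock"],st["eef_pos"],st["contact_force"],st["qpos"])
w=par("wrist");im=r.grab_frame("wrist");g=cv2.cvtColor(im,cv2.COLOR_BGR2GRAY)
a=cv2.cvtColor(cv2.imread("w6.png"),cv2.COLOR_BGR2GRAY)
# columns through left finger strip & pad between
for c in (221,226,233,280): print(c,g[180:300:3,c].tolist())
T=R.from_euler('xyz',st["tcp_rot"]).as_matrix();print((T.T@(w["eye"]-st["eef_pos"])).round(1))
print("pad rear",back(w,[(280,199)],56))
E
```

```text
10.05 [530.41967493 347.37296989  32.92241887] [ 0.61764355  0.75093579 -0.10497938] [5.77440670e-01 5.52301427e-01 1.73011938e+00 1.59612542e-05
 8.59540903e-01 6.33469891e-01]
221 [138, 145, 151, 123, 134, 151, 162, 156, 151, 112, 104, 133, 156, 120, 105, 160, 171, 18, 29, 28, 22, 18, 25, 23, 21, 26, 92, 102, 105, 34, 19, 22, 23, 16, 17, 20, 15, 16, 18, 13]
226 [127, 129, 128, 130, 144, 151, 155, 153, 149, 109, 109, 134, 154, 118, 103, 159, 170, 20, 27, 31, 23, 19, 29, 20, 22, 27, 20, 22, 16, 14, 19, 15, 18, 16, 16, 20, 20, 18, 17, 22]
233 [153, 150, 152, 161, 157, 151, 142, 130, 151, 115, 109, 132, 157, 120, 105, 163, 173, 18, 28, 29, 23, 20, 28, 23, 22, 28, 16, 20, 29, 21, 19, 26, 35, 49, 43, 42, 47, 44, 39, 44]
280 [155, 140, 125, 144, 139, 118, 115, 114, 118, 106, 110, 136, 157, 131, 107, 164, 169, 11, 25, 27, 22, 21, 27, 19, 22, 29, 24, 24, 22, 22, 22, 23, 44, 57, 53, 46, 49, 52, 44, 50]
[  76.2    0.2 -178.5]
pad rear [[533.44286029 379.83307965  56.        ]]
```

```bash
python3 - <<'E'
from h import *
st=r.sense()
w=par("wrist");im=r.grab_frame("wrist");g=cv2.cvtColor(im,cv2.COLOR_BGR2GRAY)
print(g[225:236,280].tolist(),g[262:284,280].tolist(),g[262:284,250].tolist(),g[262:284,310].tolist())
print("deck edge",back(w,[(250,274),(280,274),(310,274)],71).round(1).tolist(),"pad rear",back(w,[(280,230)],56).round(1))
print(g[240,140:190].tolist(),g[240,380:430].tolist())
E
```

```text
[162, 162, 162, 169, 148, 68, 12, 22, 25, 29, 26] [18, 23, 25, 26, 29, 23, 18, 21, 18, 22, 23, 22, 43, 44, 42, 44, 56, 53, 52, 54, 52, 46] [24, 25, 29, 25, 27, 23, 21, 24, 18, 23, 20, 28, 27, 25, 33, 51, 51, 52, 49, 50, 47, 42] [19, 20, 25, 47, 46, 31, 57, 59, 56, 55, 55, 55, 42, 42, 42, 29, 56, 54, 54, 53, 53, 44]
deck edge [[518.6, 350.6, 71.0], [531.8, 349.9, 71.0], [545.0, 349.1, 71.0]] pad rear [[532.7 364.8  56. ]]
[162, 159, 160, 163, 164, 152, 158, 167, 161, 157, 156, 162, 165, 170, 184, 44, 20, 32, 27, 20, 21, 19, 20, 26, 27, 21, 24, 23, 20, 20, 22, 27, 21, 20, 21, 20, 21, 22, 23, 21, 21, 20, 22, 19, 22, 22, 19, 22, 18, 21] [23, 20, 24, 19, 21, 22, 25, 19, 21, 22, 21, 18, 19, 21, 22, 19, 23, 19, 21, 21, 42, 38, 8, 255, 255, 247, 246, 246, 247, 247, 248, 251, 230, 245, 243, 242, 243, 244, 243, 241, 241, 240, 241, 242, 241, 239, 240, 242, 241, 242]
```

>>> servo_tool(
  deltas=[
    {"x":0,"y":0,"z":-2,"rx":0,"ry":0,"rz":0,"gripper":0},
    {"x":0,"y":0,"z":-4,"rx":0,"ry":0,"rz":0,"gripper":0},
    {"x":0,"y":0,"z":-5,"rx":0,"ry":0,"rz":0,"gripper":0},
    {"x":0,"y":0,"z":-5,"rx":0,"ry":0,"rz":0,"gripper":0},
  ],
)

```text
clock: 10.55
eef_pos: [530.4, 347.3, 27.9]
tcp_rot: [-3.141, 0.0, 1.515]
contact_force: [-0.5, -0.5, 0.4]
opening: 0.501
grasp_force: 0.0
```

>>> servo_tool(
  deltas=[
    {"x":0,"y":0,"z":-1.5,"rx":0,"ry":0,"rz":0,"gripper":0},
    {"x":0,"y":0,"z":-3,"rx":0,"ry":0,"rz":0,"gripper":0},
    {"x":0,"y":0,"z":-4,"rx":0,"ry":0,"rz":0,"gripper":0},
    {"x":0,"y":0,"z":-4,"rx":0,"ry":0,"rz":0,"gripper":0},
  ],
)

```text
clock: 10.95
eef_pos: [530.4, 347.4, 24.0]
tcp_rot: [-3.141, 0.0, 1.515]
contact_force: [0.4, 0.1, -0.0]
opening: 0.501
grasp_force: 0.0
```

>>> servo_tool(
  deltas=[
    {"x":0,"y":0,"z":-1,"rx":0,"ry":0,"rz":0,"gripper":0},
    {"x":0,"y":0,"z":-2,"rx":0,"ry":0,"rz":0,"gripper":0},
    {"x":0,"y":0,"z":-2,"rx":0,"ry":0,"rz":0,"gripper":0},
  ],
)

```text
clock: 11.25
eef_pos: [530.5, 347.4, 22.1]
tcp_rot: [-3.141, 0.0, 1.515]
contact_force: [-0.1, -0.7, -0.2]
opening: 0.502
grasp_force: 0.0
```

>>> servo_tool(
  deltas=[
    {"x":0,"y":0,"z":-0.8,"rx":0,"ry":0,"rz":0,"gripper":0},
    {"x":0,"y":0,"z":-1.5,"rx":0,"ry":0,"rz":0,"gripper":0},
    {"x":0,"y":0,"z":-1.5,"rx":0,"ry":0,"rz":0,"gripper":0},
  ],
)

```text
clock: 11.55
eef_pos: [530.5, 347.4, 20.6]
tcp_rot: [-3.141, 0.0, 1.515]
contact_force: [0.3, 0.0, 0.3]
opening: 0.503
grasp_force: 0.0
```

>>> servo_tool(
  deltas=[
    {"x":0,"y":0,"z":-0.8,"rx":0,"ry":0,"rz":0,"gripper":0},
    {"x":0,"y":0,"z":-1.5,"rx":0,"ry":0,"rz":0,"gripper":0},
    {"x":0,"y":0,"z":-1.5,"rx":0,"ry":0,"rz":0,"gripper":0},
  ],
)

```text
clock: 11.85
eef_pos: [530.6, 347.5, 19.3]
tcp_rot: [3.142, -0.0, 1.515]
contact_force: [-0.2, -0.7, 2.0]
opening: 0.498
grasp_force: 1.1
```

>>> servo_tool(
  deltas=[
    {"x":0,"y":0,"z":1,"rx":0,"ry":0,"rz":0,"gripper":0},
    {"x":0,"y":-2,"z":1,"rx":0,"ry":0,"rz":0,"gripper":0},
    {"x":0,"y":-4,"z":1,"rx":0,"ry":0,"rz":0,"gripper":0},
    {"x":-0.3,"y":-6,"z":1,"rx":0,"ry":0,"rz":0,"gripper":0},
    {"x":-0.4,"y":-8,"z":1,"rx":0,"ry":0,"rz":0,"gripper":0},
    {"x":-0.4,"y":-8,"z":1,"rx":0,"ry":0,"rz":0,"gripper":0},
  ],
)

```text
clock: 12.45
eef_pos: [530.1, 339.1, 20.1]
tcp_rot: [-3.141, 0.0, 1.515]
contact_force: [-0.4, -0.4, -0.9]
opening: 0.503
grasp_force: 0.0
```

>>> servo_tool(
  deltas=[
    {"x":0,"y":-1,"z":0,"rx":0,"ry":0,"rz":0,"gripper":0},
    {"x":-0.1,"y":-2,"z":0,"rx":0,"ry":0,"rz":0,"gripper":0},
    {"x":-0.1,"y":-2,"z":0,"rx":0,"ry":0,"rz":0,"gripper":0},
  ],
)

```text
clock: 12.75
eef_pos: [530.0, 337.3, 20.2]
tcp_rot: [-3.142, 0.0, 1.515]
contact_force: [0.0, 0.2, 0.5]
opening: 0.504
grasp_force: 0.0
```

>>> servo_tool(
  deltas=[
    {"x":0,"y":-1,"z":0,"rx":0,"ry":0,"rz":0,"gripper":0},
    {"x":-0.1,"y":-2,"z":0,"rx":0,"ry":0,"rz":0,"gripper":0},
    {"x":-0.1,"y":-2,"z":0,"rx":0,"ry":0,"rz":0,"gripper":0},
  ],
)

```text
clock: 13.05
eef_pos: [529.9, 335.3, 20.2]
tcp_rot: [-3.142, 0.0, 1.515]
contact_force: [-0.4, -0.6, 0.5]
opening: 0.498
grasp_force: 0.0
```

>>> servo_tool(
  deltas=[
    {"x":0,"y":-0.7,"z":0,"rx":0,"ry":0,"rz":0,"gripper":0},
    {"x":-0.1,"y":-1.4,"z":0,"rx":0,"ry":0,"rz":0,"gripper":0},
    {"x":-0.1,"y":-1.4,"z":0,"rx":0,"ry":0,"rz":0,"gripper":0},
  ],
)

```text
clock: 13.35
eef_pos: [529.8, 334.0, 20.2]
tcp_rot: [-3.142, 0.0, 1.515]
contact_force: [-0.7, -0.4, 0.1]
opening: 0.497
grasp_force: 0.0
```

>>> servo_tool(
  deltas=[
    {"x":0,"y":-0.7,"z":0,"rx":0,"ry":0,"rz":0,"gripper":0},
    {"x":-0.1,"y":-1.4,"z":0,"rx":0,"ry":0,"rz":0,"gripper":0},
    {"x":-0.1,"y":-1.4,"z":0,"rx":0,"ry":0,"rz":0,"gripper":0},
  ],
)

```text
clock: 13.65
eef_pos: [529.7, 332.5, 20.1]
tcp_rot: [-3.142, 0.0, 1.515]
contact_force: [-0.0, -0.4, -0.2]
opening: 0.504
grasp_force: 0.0
```

>>> servo_tool(
  deltas=[
    {"x":0,"y":-0.7,"z":0,"rx":0,"ry":0,"rz":0,"gripper":0},
    {"x":-0.1,"y":-1.4,"z":0,"rx":0,"ry":0,"rz":0,"gripper":0},
    {"x":-0.1,"y":-1.4,"z":0,"rx":0,"ry":0,"rz":0,"gripper":0},
  ],
)

```text
clock: 13.95
eef_pos: [529.7, 331.6, 20.2]
tcp_rot: [3.141, -0.001, 1.515]
contact_force: [-0.9, 3.4, -1.5]
opening: 0.501
grasp_force: 1.7
```

>>> servo_tool(
  deltas=[
    {"x":0,"y":0,"z":-0.7,"rx":0,"ry":0,"rz":0,"gripper":0},
    {"x":0,"y":0,"z":-1.4,"rx":0,"ry":0,"rz":0,"gripper":0},
    {"x":0,"y":0,"z":-2,"rx":0,"ry":0,"rz":0,"gripper":0},
    {"x":0,"y":0,"z":-2,"rx":0,"ry":0,"rz":0,"gripper":0},
  ],
)

```text
clock: 14.35
eef_pos: [530.0, 331.6, 19.3]
tcp_rot: [3.141, -0.001, 1.515]
contact_force: [-3.2, 2.1, 9.7]
opening: 0.496
grasp_force: 6.5
```

>>> servo_tool(
  deltas=[
    {"x":0,"y":-1,"z":-0.1,"rx":0,"ry":0,"rz":0,"gripper":0},
    {"x":0.1,"y":-3,"z":-0.1,"rx":0,"ry":0,"rz":0,"gripper":0},
    {"x":0.2,"y":-5,"z":-0.1,"rx":0,"ry":0,"rz":0,"gripper":0},
    {"x":0.2,"y":-7,"z":-0.1,"rx":0,"ry":0,"rz":0,"gripper":0},
    {"x":0.3,"y":-9,"z":-0.1,"rx":0,"ry":0,"rz":0,"gripper":0},
    {"x":0.3,"y":-11,"z":-0.1,"rx":0,"ry":0,"rz":-0.001,"gripper":0},
    {"x":0.4,"y":-13,"z":-0.1,"rx":0,"ry":0,"rz":-0.001,"gripper":0},
  ],
)

```text
clock: 15.05
eef_pos: [531.4, 319.9, 19.3]
tcp_rot: [3.139, -0.003, 1.514]
contact_force: [0.4, 7.9, 6.4]
opening: 0.502
grasp_force: 6.6
```

>>> servo_tool(
  deltas=[
    {"x":0,"y":-2,"z":-0.2,"rx":0,"ry":0,"rz":0,"gripper":0},
    {"x":0,"y":-4,"z":-0.4,"rx":0,"ry":0,"rz":0,"gripper":0},
    {"x":0.1,"y":-6,"z":-0.5,"rx":0,"ry":0,"rz":0,"gripper":0},
    {"x":0.2,"y":-8,"z":-0.5,"rx":0,"ry":0,"rz":0,"gripper":0},
    {"x":0.2,"y":-10,"z":-0.5,"rx":0,"ry":0,"rz":0,"gripper":0},
    {"x":0.3,"y":-12,"z":-0.5,"rx":0,"ry":0,"rz":-0.001,"gripper":0},
    {"x":0.4,"y":-14,"z":-0.5,"rx":0,"ry":0,"rz":-0.001,"gripper":0},
    {"x":0.4,"y":-16,"z":-0.5,"rx":0,"ry":0,"rz":-0.001,"gripper":0},
    {"x":0.5,"y":-18,"z":-0.5,"rx":0,"ry":0,"rz":-0.001,"gripper":0},
  ],
)

```text
clock: 15.95
eef_pos: [532.4, 302.4, 19.3]
tcp_rot: [3.138, -0.004, 1.512]
contact_force: [-1.2, 9.4, 9.9]
opening: 0.5
grasp_force: 8.1
```

>>> servo_tool(
  deltas=[
    {"x":0,"y":-2,"z":-0.1,"rx":0,"ry":0,"rz":0,"gripper":0},
    {"x":0,"y":-4,"z":-0.1,"rx":0,"ry":0,"rz":0,"gripper":0},
    {"x":0.1,"y":-6,"z":-0.1,"rx":0,"ry":0,"rz":0,"gripper":0},
    {"x":0.1,"y":-8,"z":-0.1,"rx":0,"ry":0,"rz":0,"gripper":0},
    {"x":0.2,"y":-10,"z":-0.1,"rx":0,"ry":0,"rz":0,"gripper":0},
    {"x":0.2,"y":-12,"z":-0.1,"rx":0,"ry":0,"rz":-0.001,"gripper":0},
    {"x":0.3,"y":-14,"z":-0.1,"rx":0,"ry":0,"rz":-0.001,"gripper":0},
    {"x":0.3,"y":-16,"z":-0.1,"rx":0,"ry":0,"rz":-0.001,"gripper":0},
    {"x":0.4,"y":-18,"z":-0.1,"rx":0,"ry":0,"rz":-0.001,"gripper":0},
    {"x":0.4,"y":-20,"z":-0.1,"rx":0,"ry":0,"rz":-0.001,"gripper":0},
  ],
)

```text
clock: 16.95
eef_pos: [533.0, 282.4, 19.3]
tcp_rot: [3.138, -0.004, 1.511]
contact_force: [-0.2, 8.8, 11.1]
opening: 0.506
grasp_force: 8.6
```

>>> servo_tool(
  deltas=[
    {"x":0,"y":-2,"z":0,"rx":0,"ry":0,"rz":0,"gripper":0},
    {"x":0,"y":-4,"z":0,"rx":0,"ry":0,"rz":0,"gripper":0},
    {"x":0,"y":-6,"z":0,"rx":0,"ry":0,"rz":0,"gripper":0},
    {"x":0.1,"y":-8,"z":0,"rx":0,"ry":0,"rz":0,"gripper":0},
    {"x":0.1,"y":-10,"z":0,"rx":0,"ry":0,"rz":0,"gripper":0},
    {"x":0.2,"y":-12,"z":0,"rx":0,"ry":0,"rz":-0.001,"gripper":0},
    {"x":0.2,"y":-14,"z":0,"rx":0,"ry":0,"rz":-0.001,"gripper":0},
    {"x":0.3,"y":-16,"z":0,"rx":0,"ry":0,"rz":-0.001,"gripper":0},
    {"x":0.3,"y":-18,"z":0,"rx":0,"ry":0,"rz":-0.001,"gripper":0},
    {"x":0.3,"y":-20,"z":0,"rx":0,"ry":0,"rz":-0.001,"gripper":0},
  ],
)

```text
clock: 17.95
eef_pos: [533.4, 262.3, 19.3]
tcp_rot: [3.138, -0.004, 1.51]
contact_force: [0.1, 8.3, 12.0]
opening: 0.5
grasp_force: 9.3
```

```bash
cat > tail.py <<'E'
from h import *
st=r.sense();w=par("wrist");im=r.grab_frame("wrist");g=cv2.cvtColor(im,cv2.COLOR_BGR2GRAY).astype(float)
print(st["clock"],st["eef_pos"].round(1),st["tcp_rot"].round(4),st["contact_force"].round(1))
# pad rear edge: strongest bright->dark transition going down
pts=[]
zs=float(__import__("sys").argv[1]) if len(__import__("sys").argv)>1 else 56
for c in range(180,375,6):
    col=cv2.GaussianBlur(g,(1,3),0)[215:260,c]; d=np.diff(col); i=int(np.argmin(d)); 
    if d[i]<-40: pts.append((c,215+i+.5))
X=back(w,pts,zs)[:,:2]; k=np.polyfit(X[:,0],X[:,1],1)
res=X[:,1]-np.polyval(k,X[:,0]); m=abs(res)<1.5; k=np.polyfit(X[m,0],X[m,1],1)
# pad side edges
row=int(np.median([p[1] for p in pts]))+6; d=np.diff(g[row]); L=np.argmin(d[110:230])+110.5; Rr=np.argmax(d[340:450])+340.5
S=back(w,[(L,row),(Rr,row)],zs)[:,:2]
print("n",m.sum(),"yaw",np.arctan(k[0]).round(4),"pad sides",S.round(1).tolist(),"mid x",S[:,0].mean().round(1),"rear y at mid",np.polyval(k,S[:,0].mean()).round(1))
E
python3 tail.py
```

```text
17.95 [533.4 262.3  19.3] [ 3.1376 -0.0038  1.5104] [ 0.1  8.3 12. ]Traceback (most recent call last):
  File "tail.py", line 10, in <module>
    X=back(w,pts,zs)[:,:2]; k=np.polyfit(X[:,0],X[:,1],1)
      ~~~~^^^^^^^^^^
  File "h.py", line 7, in back
    n=cv2.undistortPoints(np.array(uv,float).reshape(-1,1,2),p["mtx"],p["D"]).reshape(-1,2)
      ~~~~~~~~~~~~~~~~~~~^^^^^^^^^^^^^^^^^^^^^^^^^^^^^^^^^^^^^^^^^^^^^^^^^^^^
cv2.error: OpenCV(4.12.0) /io/opencv/modules/calib3d/src/undistort.dispatch.cpp:347: error: (-215:Assertion failed) CV_IS_MAT(_src) && CV_IS_MAT(_dst) && (_src->rows == 1 || _src->cols == 1) && (_dst->rows == 1 || _dst->cols == 1) && _src->cols + _src->rows - 1 == _dst->rows + _dst->cols - 1 && (CV_MAT_TYPE(_src->type) == CV_32FC2 || CV_MAT_TYPE(_src->type) == CV_64FC2) && (CV_MAT_TYPE(_dst->type) == CV_32FC2 || CV_MAT_TYPE(_dst->type) == CV_64FC2) in function 'cvUndistortPointsInternal'
```

```bash
sed -i 's/215:260/185:240/; s/215+i/185+i/' tail.py; python3 tail.py
```

```text
18.0 [533.4 262.1  19.3] [ 3.1376 -0.0036  1.5104] [-0.1  8.2 10.8]
n 33 yaw -0.0553 pad sides [[476.4, 296.3], [594.1, 288.9]] mid x 535.3 rear y at mid 294.9
```

>>> servo_tool(
  deltas=[
    {"x":0,"y":-2,"z":0,"rx":0,"ry":0,"rz":0,"gripper":0},
    {"x":0.1,"y":-4,"z":0,"rx":0,"ry":0,"rz":0,"gripper":0},
    {"x":0.1,"y":-6,"z":0,"rx":0,"ry":0,"rz":-0.001,"gripper":0},
    {"x":0.1,"y":-8,"z":0,"rx":0,"ry":0,"rz":-0.001,"gripper":0},
    {"x":0.2,"y":-10,"z":0,"rx":0,"ry":0,"rz":-0.001,"gripper":0},
    {"x":0.2,"y":-12,"z":0,"rx":0,"ry":0,"rz":-0.001,"gripper":0},
    {"x":0.2,"y":-14,"z":0,"rx":0,"ry":0,"rz":-0.002,"gripper":0},
    {"x":0.3,"y":-16,"z":0,"rx":0,"ry":0,"rz":-0.002,"gripper":0},
    {"x":0.3,"y":-18,"z":0,"rx":0,"ry":0,"rz":-0.002,"gripper":0},
    {"x":0.3,"y":-20,"z":0,"rx":0,"ry":0,"rz":-0.003,"gripper":0},
  ],
)

```text
clock: 19.05
eef_pos: [533.8, 242.3, 19.3]
tcp_rot: [3.138, -0.004, 1.507]
contact_force: [-0.2, 9.3, 10.8]
opening: 0.498
grasp_force: 9.5
```

>>> servo_tool(
  deltas=[
    {"x":0,"y":-2,"z":0,"rx":0,"ry":0,"rz":0,"gripper":0},
    {"x":0.1,"y":-4,"z":0,"rx":0,"ry":0,"rz":0,"gripper":0},
    {"x":0.1,"y":-6,"z":0,"rx":0,"ry":0,"rz":-0.001,"gripper":0},
    {"x":0.1,"y":-8,"z":0,"rx":0,"ry":0,"rz":-0.001,"gripper":0},
    {"x":0.2,"y":-10,"z":0,"rx":0,"ry":0,"rz":-0.001,"gripper":0},
    {"x":0.2,"y":-12,"z":0,"rx":0,"ry":0,"rz":-0.001,"gripper":0},
    {"x":0.2,"y":-14,"z":0,"rx":0,"ry":0,"rz":-0.002,"gripper":0},
    {"x":0.3,"y":-16,"z":0,"rx":0,"ry":0,"rz":-0.002,"gripper":0},
    {"x":0.3,"y":-18,"z":0,"rx":0,"ry":0,"rz":-0.002,"gripper":0},
    {"x":0.3,"y":-20,"z":0,"rx":0,"ry":0,"rz":-0.003,"gripper":0},
  ],
)

```text
clock: 20.05
eef_pos: [534.1, 222.2, 19.3]
tcp_rot: [3.138, -0.004, 1.504]
contact_force: [0.6, 8.3, 11.9]
opening: 0.499
grasp_force: 9.5
```

```bash
python3 tail.py
```

```text
20.05 [534.1 222.2  19.3] [ 3.1375 -0.0035  1.5043] [ 0.6  8.3 11.9]
n 33 yaw -0.0686 pad sides [[477.2, 256.8], [595.0, 248.7]] mid x 536.1 rear y at mid 255.2
```

>>> servo_tool(
  deltas=[
    {"x":0,"y":-2,"z":0,"rx":0,"ry":0,"rz":0,"gripper":0},
    {"x":0.1,"y":-4,"z":0,"rx":0,"ry":0,"rz":0,"gripper":0},
    {"x":0.1,"y":-6,"z":0,"rx":0,"ry":0,"rz":0,"gripper":0},
    {"x":0.2,"y":-8,"z":0,"rx":0,"ry":0,"rz":0,"gripper":0},
    {"x":0.2,"y":-10,"z":0,"rx":0,"ry":0,"rz":0,"gripper":0},
    {"x":0.3,"y":-12,"z":0,"rx":0,"ry":0,"rz":0,"gripper":0},
    {"x":0.3,"y":-14,"z":0,"rx":0,"ry":0,"rz":-0.001,"gripper":0},
    {"x":0.4,"y":-16,"z":0,"rx":0,"ry":0,"rz":-0.001,"gripper":0},
    {"x":0.4,"y":-18,"z":0,"rx":0,"ry":0,"rz":-0.001,"gripper":0},
    {"x":0.5,"y":-20,"z":0,"rx":0,"ry":0,"rz":-0.001,"gripper":0},
  ],
)

```text
clock: 21.1
eef_pos: [534.5, 202.2, 19.3]
tcp_rot: [3.138, -0.004, 1.503]
contact_force: [-0.4, 10.1, 12.1]
opening: 0.502
grasp_force: 9.5
```

>>> servo_tool(
  deltas=[
    {"x":0,"y":-2,"z":0,"rx":0,"ry":0,"rz":0,"gripper":0},
    {"x":0.1,"y":-4,"z":0,"rx":0,"ry":0,"rz":0,"gripper":0},
    {"x":0.1,"y":-6,"z":0,"rx":0,"ry":0,"rz":0,"gripper":0},
    {"x":0.2,"y":-8,"z":0,"rx":0,"ry":0,"rz":0,"gripper":0},
    {"x":0.2,"y":-10,"z":0,"rx":0,"ry":0,"rz":0,"gripper":0},
    {"x":0.3,"y":-12,"z":0,"rx":0,"ry":0,"rz":0,"gripper":0},
    {"x":0.3,"y":-14,"z":0,"rx":0,"ry":0,"rz":0,"gripper":0},
    {"x":0.4,"y":-16,"z":0,"rx":0,"ry":0,"rz":0,"gripper":0},
    {"x":0.4,"y":-18,"z":0,"rx":0,"ry":0,"rz":0,"gripper":0},
    {"x":0.5,"y":-20,"z":0,"rx":0,"ry":0,"rz":0,"gripper":0},
  ],
)

```text
clock: 22.1
eef_pos: [535.0, 182.1, 19.3]
tcp_rot: [3.138, -0.003, 1.503]
contact_force: [-0.2, 9.1, 13.2]
opening: 0.497
grasp_force: 9.7
```

```bash
python3 tail.py
```

```text
22.1 [535.  182.1  19.3] [ 3.1377 -0.0033  1.5031] [-0.2  9.1 13.2]
n 33 yaw -0.0699 pad sides [[478.2, 216.8], [596.0, 208.5]] mid x 537.1 rear y at mid 215.1
```

>>> servo_tool(
  deltas=[
    {"x":0,"y":-2,"z":0,"rx":0,"ry":0,"rz":0,"gripper":0},
    {"x":0.1,"y":-4,"z":0,"rx":0,"ry":0,"rz":0,"gripper":0},
    {"x":0.1,"y":-6,"z":0,"rx":0,"ry":0,"rz":0,"gripper":0},
    {"x":0.2,"y":-8,"z":0,"rx":0,"ry":0,"rz":0,"gripper":0},
    {"x":0.2,"y":-10,"z":0,"rx":0,"ry":0,"rz":0,"gripper":0},
    {"x":0.2,"y":-12,"z":0,"rx":0,"ry":0,"rz":0,"gripper":0},
    {"x":0.3,"y":-14,"z":0,"rx":0,"ry":0,"rz":0,"gripper":0},
    {"x":0.3,"y":-16,"z":0,"rx":0,"ry":0,"rz":0,"gripper":0},
    {"x":0.3,"y":-18,"z":0,"rx":0,"ry":0,"rz":0,"gripper":0},
  ],
)

```text
clock: 23.05
eef_pos: [535.5, 164.2, 19.5]
tcp_rot: [3.137, -0.004, 1.503]
contact_force: [-0.8, 11.2, 16.3]
opening: 0.504
grasp_force: 11.1
```

>>> servo_tool(
  deltas=[
    {"x":0,"y":-0.5,"z":0.3,"rx":0,"ry":0,"rz":0,"gripper":0},
    {"x":0,"y":-1,"z":0.6,"rx":0,"ry":0,"rz":0,"gripper":0},
    {"x":0,"y":-1.5,"z":0.9,"rx":0,"ry":0,"rz":0,"gripper":0},
    {"x":0,"y":-2,"z":1.2,"rx":0,"ry":0,"rz":0,"gripper":0},
    {"x":0,"y":-2.5,"z":1.2,"rx":0,"ry":0,"rz":0,"gripper":0},
  ],
)

```text
clock: 23.55
eef_pos: [534.5, 160.6, 19.6]
tcp_rot: [3.139, -0.002, 1.504]
contact_force: [0.4, 6.7, 6.1]
opening: 0.504
grasp_force: 5.3
```

```bash
python3 tail.py
```

```text
23.55 [534.5 160.6  19.6] [ 3.1391e+00 -1.5000e-03  1.5038e+00] [0.4 6.7 6.1]
n 32 yaw -0.0609 pad sides [[477.6, 194.8], [595.6, 186.6]] mid x 536.6 rear y at mid 193.3
```

>>> servo_tool(
  deltas=[
    {"x":0.1,"y":-2,"z":0.1,"rx":0,"ry":0,"rz":0,"gripper":0},
    {"x":0.2,"y":-4,"z":0.2,"rx":0,"ry":0,"rz":0,"gripper":0},
    {"x":0.3,"y":-6,"z":0.2,"rx":0,"ry":0,"rz":-0.001,"gripper":0},
    {"x":0.4,"y":-8,"z":0.2,"rx":0,"ry":0,"rz":-0.001,"gripper":0},
    {"x":0.5,"y":-10,"z":0.2,"rx":0,"ry":0,"rz":-0.001,"gripper":0},
    {"x":0.5,"y":-12,"z":0.2,"rx":0,"ry":0,"rz":-0.001,"gripper":0},
    {"x":0.6,"y":-14,"z":0.2,"rx":0,"ry":0,"rz":-0.001,"gripper":0},
    {"x":0.7,"y":-16,"z":0.2,"rx":0,"ry":0,"rz":-0.001,"gripper":0},
    {"x":0.7,"y":-18,"z":0.2,"rx":0,"ry":0,"rz":-0.001,"gripper":0},
    {"x":0.8,"y":-20,"z":0.2,"rx":0,"ry":0,"rz":-0.001,"gripper":0},
  ],
)

```text
clock: 24.6
eef_pos: [534.6, 140.3, 19.4]
tcp_rot: [3.14, -0.001, 1.503]
contact_force: [-0.2, 7.0, 4.6]
opening: 0.503
grasp_force: 4.0
```

```bash
python3 tail.py
```

```text
24.6 [534.6 140.3  19.4] [ 3.1404e+00 -1.1000e-03  1.5025e+00] [-0.2  7.   4.6]
n 32 yaw -0.0669 pad sides [[477.8, 174.6], [595.7, 166.4]] mid x 536.7 rear y at mid 173.0
```

>>> servo_tool(
  deltas=[
    {"x":-0.1,"y":-2,"z":0.1,"rx":0,"ry":0,"rz":0,"gripper":0},
    {"x":-0.3,"y":-4,"z":0.2,"rx":0,"ry":0,"rz":0,"gripper":0},
    {"x":-0.4,"y":-6,"z":0.3,"rx":0,"ry":0,"rz":0,"gripper":0},
    {"x":-0.6,"y":-8,"z":0.5,"rx":0,"ry":0,"rz":0,"gripper":0},
    {"x":-0.7,"y":-10,"z":0.7,"rx":0,"ry":0,"rz":0,"gripper":0},
    {"x":-0.8,"y":-12,"z":0.9,"rx":0,"ry":0,"rz":0,"gripper":0},
    {"x":-1,"y":-14,"z":1.1,"rx":0,"ry":0,"rz":-0.001,"gripper":0},
    {"x":-1.1,"y":-16,"z":1.3,"rx":0,"ry":0,"rz":-0.001,"gripper":0},
    {"x":-1.3,"y":-18,"z":1.4,"rx":0,"ry":0,"rz":-0.001,"gripper":0},
    {"x":-1.4,"y":-20,"z":1.5,"rx":0,"ry":0,"rz":-0.001,"gripper":0},
  ],
)

```text
clock: 25.65
eef_pos: [532.3, 119.5, 20.3]
tcp_rot: [-3.141, 0.0, 1.502]
contact_force: [0.7, 2.6, -2.2]
opening: 0.501
grasp_force: 1.5
```

```bash
python3 tail.py
```

```text
25.65 [532.3 119.5  20.3] [-3.1412e+00  1.0000e-04  1.5017e+00] [ 0.7  2.6 -2.2]
n 33 yaw -0.069 pad sides [[475.7, 154.0], [593.8, 145.7]] mid x 534.7 rear y at mid 152.3
```

>>> servo_tool(
  deltas=[
    {"x":-0.1,"y":-2,"z":0,"rx":0,"ry":0,"rz":0,"gripper":0},
    {"x":-0.2,"y":-4,"z":0,"rx":0,"ry":0,"rz":0,"gripper":0},
    {"x":-0.4,"y":-6,"z":0,"rx":0,"ry":0,"rz":0,"gripper":0},
    {"x":-0.5,"y":-8,"z":0,"rx":0,"ry":0,"rz":0,"gripper":0},
    {"x":-0.6,"y":-10,"z":0,"rx":0,"ry":0,"rz":0,"gripper":0},
    {"x":-0.8,"y":-12,"z":0,"rx":0,"ry":0,"rz":0,"gripper":0},
    {"x":-0.9,"y":-14,"z":0,"rx":0,"ry":0,"rz":0,"gripper":0},
    {"x":-1,"y":-16,"z":0,"rx":0,"ry":0,"rz":0,"gripper":0},
    {"x":-1.1,"y":-18,"z":0,"rx":0,"ry":0,"rz":0,"gripper":0},
    {"x":-1.3,"y":-20,"z":0,"rx":0,"ry":0,"rz":0,"gripper":0},
  ],
)

```text
clock: 26.7
eef_pos: [531.2, 99.6, 20.4]
tcp_rot: [-3.142, 0.0, 1.502]
contact_force: [0.0, 1.6, -2.5]
opening: 0.502
grasp_force: 1.5
```

>>> servo_tool(
  deltas=[
    {"x":-0.1,"y":-2,"z":0,"rx":0,"ry":0,"rz":0,"gripper":0},
    {"x":-0.3,"y":-4,"z":0,"rx":0,"ry":0,"rz":0,"gripper":0},
    {"x":-0.4,"y":-6,"z":0,"rx":0,"ry":0,"rz":0,"gripper":0},
    {"x":-0.6,"y":-8,"z":0,"rx":0,"ry":0,"rz":0,"gripper":0},
    {"x":-0.7,"y":-10,"z":0,"rx":0,"ry":0,"rz":0,"gripper":0},
    {"x":-0.8,"y":-12,"z":0,"rx":0,"ry":0,"rz":0,"gripper":0},
    {"x":-1,"y":-14,"z":0,"rx":0,"ry":0,"rz":0,"gripper":0},
    {"x":-1.1,"y":-16,"z":0,"rx":0,"ry":0,"rz":0,"gripper":0},
    {"x":-1.3,"y":-18,"z":0,"rx":0,"ry":0,"rz":0,"gripper":0},
    {"x":-1.4,"y":-20,"z":0,"rx":0,"ry":0,"rz":0,"gripper":0},
  ],
)

```text
clock: 27.7
eef_pos: [529.9, 79.6, 20.4]
tcp_rot: [3.141, -0.0, 1.502]
contact_force: [0.6, 2.8, -1.3]
opening: 0.498
grasp_force: 1.6
```

```bash
python3 tail.py
```

```text
27.7 [529.9  79.6  20.4] [ 3.1415 -0.      1.5018] [ 0.6  2.8 -1.3]
n 33 yaw -0.0691 pad sides [[473.7, 114.5], [590.4, 106.3]] mid x 532.1 rear y at mid 112.8
```

>>> servo_tool(
  deltas=[
    {"x":-0.1,"y":-2,"z":0,"rx":0,"ry":0,"rz":0,"gripper":0},
    {"x":-0.3,"y":-4,"z":0,"rx":0,"ry":0,"rz":0,"gripper":0},
    {"x":-0.4,"y":-6,"z":0,"rx":0,"ry":0,"rz":0,"gripper":0},
    {"x":-0.6,"y":-8,"z":0,"rx":0,"ry":0,"rz":0,"gripper":0},
    {"x":-0.7,"y":-10,"z":0,"rx":0,"ry":0,"rz":0,"gripper":0},
    {"x":-0.8,"y":-12,"z":0,"rx":0,"ry":0,"rz":0,"gripper":0},
    {"x":-1,"y":-14,"z":0,"rx":0,"ry":0,"rz":0,"gripper":0},
    {"x":-1.1,"y":-16,"z":0,"rx":0,"ry":0,"rz":0,"gripper":0},
    {"x":-1.3,"y":-18,"z":0,"rx":0,"ry":0,"rz":0,"gripper":0},
    {"x":-1.4,"y":-20,"z":0,"rx":0,"ry":0,"rz":0,"gripper":0},
  ],
)

```text
clock: 28.75
eef_pos: [528.4, 59.6, 20.4]
tcp_rot: [3.142, -0.0, 1.502]
contact_force: [-0.4, 3.6, -0.5]
opening: 0.501
grasp_force: 2.0
```

>>> servo_tool(
  deltas=[
    {"x":-0.1,"y":-2,"z":0,"rx":0,"ry":0,"rz":0,"gripper":0},
    {"x":-0.3,"y":-4,"z":0,"rx":0,"ry":0,"rz":0,"gripper":0},
    {"x":-0.4,"y":-6,"z":0,"rx":0,"ry":0,"rz":0,"gripper":0},
    {"x":-0.6,"y":-8,"z":0,"rx":0,"ry":0,"rz":0,"gripper":0},
    {"x":-0.7,"y":-10,"z":0,"rx":0,"ry":0,"rz":0,"gripper":0},
    {"x":-0.8,"y":-12,"z":0,"rx":0,"ry":0,"rz":0,"gripper":0},
    {"x":-1,"y":-14,"z":0,"rx":0,"ry":0,"rz":0,"gripper":0},
    {"x":-1.1,"y":-16,"z":0,"rx":0,"ry":0,"rz":0,"gripper":0},
    {"x":-1.3,"y":-18,"z":0,"rx":0,"ry":0,"rz":0,"gripper":0},
    {"x":-1.4,"y":-20,"z":0,"rx":0,"ry":0,"rz":0,"gripper":0},
  ],
)

```text
clock: 29.75
eef_pos: [527.1, 39.6, 20.4]
tcp_rot: [3.142, -0.0, 1.502]
contact_force: [0.5, 3.9, 0.5]
opening: 0.5
grasp_force: 2.2
```

```bash
python3 tail.py
```

```text
29.75 [527.1  39.6  20.4] [ 3.1415 -0.      1.5018] [0.5 3.9 0.5]
n 33 yaw -0.0682 pad sides [[470.9, 74.4], [588.0, 66.2]] mid x 529.5 rear y at mid 72.8
```

>>> servo_tool(
  deltas=[
    {"x":-0.1,"y":-2,"z":0,"rx":0,"ry":0,"rz":0,"gripper":0},
    {"x":-0.3,"y":-4,"z":0,"rx":0,"ry":0,"rz":0,"gripper":0},
    {"x":-0.4,"y":-6,"z":0,"rx":0,"ry":0,"rz":0,"gripper":0},
    {"x":-0.6,"y":-8,"z":0,"rx":0,"ry":0,"rz":0,"gripper":0},
    {"x":-0.7,"y":-10,"z":0,"rx":0,"ry":0,"rz":0,"gripper":0},
    {"x":-0.8,"y":-12,"z":0,"rx":0,"ry":0,"rz":0,"gripper":0},
    {"x":-1,"y":-14,"z":0,"rx":0,"ry":0,"rz":0,"gripper":0},
    {"x":-1.1,"y":-16,"z":0,"rx":0,"ry":0,"rz":0,"gripper":0},
    {"x":-1.3,"y":-18,"z":0,"rx":0,"ry":0,"rz":0,"gripper":0},
    {"x":-1.4,"y":-20,"z":0,"rx":0,"ry":0,"rz":0,"gripper":0},
  ],
)

```text
clock: 30.8
eef_pos: [525.6, 19.6, 20.4]
tcp_rot: [3.142, -0.0, 1.502]
contact_force: [1.2, 4.8, 2.0]
opening: 0.5
grasp_force: 2.4
```

>>> servo_tool(
  deltas=[
    {"x":-0.1,"y":-2,"z":0,"rx":0,"ry":0,"rz":0,"gripper":0},
    {"x":-0.3,"y":-4,"z":0,"rx":0,"ry":0,"rz":0,"gripper":0},
    {"x":-0.4,"y":-6,"z":0,"rx":0,"ry":0,"rz":0,"gripper":0},
    {"x":-0.6,"y":-8,"z":0,"rx":0,"ry":0,"rz":0,"gripper":0},
    {"x":-0.7,"y":-10,"z":0,"rx":0,"ry":0,"rz":0,"gripper":0},
    {"x":-0.8,"y":-12,"z":0,"rx":0,"ry":0,"rz":0,"gripper":0},
    {"x":-1,"y":-14,"z":0,"rx":0,"ry":0,"rz":0,"gripper":0},
    {"x":-1.1,"y":-16,"z":0,"rx":0,"ry":0,"rz":0,"gripper":0},
    {"x":-1.3,"y":-18,"z":0,"rx":0,"ry":0,"rz":0,"gripper":0},
    {"x":-1.4,"y":-20,"z":0,"rx":0,"ry":0,"rz":0,"gripper":0},
  ],
)

```text
clock: 31.8
eef_pos: [524.2, -0.4, 20.4]
tcp_rot: [-3.142, -0.0, 1.502]
contact_force: [0.8, 5.4, 2.4]
opening: 0.502
grasp_force: 2.5
```

>>> servo_tool(
  deltas=[
    {"x":-0.1,"y":-2,"z":0,"rx":0,"ry":0,"rz":0,"gripper":0},
    {"x":-0.3,"y":-4,"z":0,"rx":0,"ry":0,"rz":0,"gripper":0},
    {"x":-0.4,"y":-6,"z":0,"rx":0,"ry":0,"rz":0,"gripper":0},
    {"x":-0.6,"y":-8,"z":0,"rx":0,"ry":0,"rz":0,"gripper":0},
    {"x":-0.7,"y":-10,"z":0,"rx":0,"ry":0,"rz":0,"gripper":0},
    {"x":-0.8,"y":-12,"z":0,"rx":0,"ry":0,"rz":0,"gripper":0},
    {"x":-1,"y":-14,"z":0,"rx":0,"ry":0,"rz":0,"gripper":0},
    {"x":-1.1,"y":-16,"z":0,"rx":0,"ry":0,"rz":0,"gripper":0},
    {"x":-1.3,"y":-18,"z":0,"rx":0,"ry":0,"rz":0,"gripper":0},
    {"x":-1.4,"y":-20,"z":0,"rx":0,"ry":0,"rz":0,"gripper":0},
  ],
)

```text
clock: 32.8
eef_pos: [522.7, -20.4, 20.4]
tcp_rot: [-3.141, -0.0, 1.502]
contact_force: [0.4, 4.7, 2.9]
opening: 0.495
grasp_force: 2.6
```

```bash
python3 tail.py
```

```text
32.8 [522.7 -20.4  20.4] [-3.1414 -0.      1.5018] [0.4 4.7 2.9]
n 33 yaw -0.0681 pad sides [[466.6, 14.5], [583.3, 6.3]] mid x 525.0 rear y at mid 12.8
```

>>> servo_tool(
  deltas=[
    {"x":-0.1,"y":-2,"z":0.1,"rx":0,"ry":0,"rz":0,"gripper":0},
    {"x":-0.3,"y":-4,"z":0.2,"rx":0,"ry":0,"rz":0,"gripper":0},
    {"x":-0.4,"y":-6,"z":0.3,"rx":0,"ry":0,"rz":0,"gripper":0},
    {"x":-0.6,"y":-8,"z":0.3,"rx":0,"ry":0,"rz":0,"gripper":0},
    {"x":-0.7,"y":-10,"z":0.3,"rx":0,"ry":0,"rz":0,"gripper":0},
    {"x":-0.8,"y":-12,"z":0.3,"rx":0,"ry":0,"rz":0,"gripper":0},
    {"x":-1,"y":-14,"z":0.3,"rx":0,"ry":0,"rz":0,"gripper":0},
    {"x":-1.1,"y":-16,"z":0.3,"rx":0,"ry":0,"rz":0,"gripper":0},
    {"x":-1.3,"y":-18,"z":0.3,"rx":0,"ry":0,"rz":0,"gripper":0},
    {"x":-1.4,"y":-20,"z":0.3,"rx":0,"ry":0,"rz":0,"gripper":0},
  ],
)

```text
clock: 33.85
eef_pos: [521.4, -40.4, 20.7]
tcp_rot: [-3.142, 0.0, 1.502]
contact_force: [-0.2, 2.7, -1.9]
opening: 0.499
grasp_force: 1.5
```

>>> servo_tool(
  deltas=[
    {"x":-0.1,"y":-1,"z":0,"rx":0,"ry":0,"rz":0,"gripper":0},
    {"x":-0.1,"y":-2,"z":0,"rx":0,"ry":0,"rz":0,"gripper":0},
    {"x":-0.2,"y":-3,"z":0,"rx":0,"ry":0,"rz":0,"gripper":0},
    {"x":-0.3,"y":-4,"z":0,"rx":0,"ry":0,"rz":0,"gripper":0},
    {"x":-0.3,"y":-5,"z":0,"rx":0,"ry":0,"rz":0,"gripper":0},
  ],
)

```text
clock: 34.35
eef_pos: [521.2, -45.3, 20.7]
tcp_rot: [3.142, -0.0, 1.502]
contact_force: [-1.0, 2.7, -2.3]
opening: 0.504
grasp_force: 1.6
```

>>> servo_tool(
  deltas=[
    {"x":-0.1,"y":-1,"z":0,"rx":0,"ry":0,"rz":0,"gripper":0},
    {"x":-0.1,"y":-2,"z":0,"rx":0,"ry":0,"rz":0,"gripper":0},
    {"x":-0.2,"y":-3,"z":0,"rx":0,"ry":0,"rz":0,"gripper":0},
    {"x":-0.3,"y":-4,"z":0,"rx":0,"ry":0,"rz":0,"gripper":0},
  ],
)

```text
clock: 34.75
eef_pos: [520.9, -49.3, 20.7]
tcp_rot: [3.142, 0.0, 1.502]
contact_force: [1.1, 2.3, -2.1]
opening: 0.497
grasp_force: 1.6
```

>>> servo_tool(
  deltas=[
    {"x":0,"y":-0.7,"z":0,"rx":0,"ry":0,"rz":0,"gripper":0},
    {"x":-0.1,"y":-1.4,"z":0,"rx":0,"ry":0,"rz":0,"gripper":0},
  ],
)

```text
clock: 34.95
eef_pos: [520.8, -50.7, 20.7]
tcp_rot: [3.142, -0.0, 1.502]
contact_force: [0.3, 3.1, -1.6]
opening: 0.499
grasp_force: 1.6
```

>>> servo_tool(
  deltas=[
    {"x":0,"y":-0.7,"z":0,"rx":0,"ry":0,"rz":0,"gripper":0},
    {"x":-0.1,"y":-1.4,"z":0,"rx":0,"ry":0,"rz":0,"gripper":0},
    {"x":-0.1,"y":-2,"z":0,"rx":0,"ry":0,"rz":0,"gripper":0},
  ],
)

```text
clock: 35.25
eef_pos: [520.6, -52.7, 20.7]
tcp_rot: [3.142, 0.0, 1.502]
contact_force: [0.4, 3.0, -1.5]
opening: 0.497
grasp_force: 1.6
```

>>> servo_tool(
  deltas=[
    {"x":0,"y":-0.7,"z":0,"rx":0,"ry":0,"rz":0,"gripper":0},
    {"x":-0.1,"y":-1.4,"z":0,"rx":0,"ry":0,"rz":0,"gripper":0},
  ],
)

```text
clock: 35.45
eef_pos: [520.6, -54.1, 20.7]
tcp_rot: [3.141, -0.0, 1.502]
contact_force: [1.2, 3.7, -2.2]
opening: 0.498
grasp_force: 1.6
```

>>> servo_tool(
  deltas=[
    {"x":0,"y":-0.6,"z":0,"rx":0,"ry":0,"rz":0,"gripper":0},
    {"x":-0.1,"y":-1.2,"z":0,"rx":0,"ry":0,"rz":0,"gripper":0},
  ],
)

```text
clock: 35.65
eef_pos: [520.4, -55.3, 20.7]
tcp_rot: [-3.142, 0.0, 1.502]
contact_force: [-0.8, 3.2, -1.2]
opening: 0.503
grasp_force: 1.6
```

>>> servo_tool(
  deltas=[
    {"x":0,"y":-0.6,"z":0,"rx":0,"ry":0,"rz":0,"gripper":0},
    {"x":-0.1,"y":-1.2,"z":0,"rx":0,"ry":0,"rz":0,"gripper":0},
  ],
)

```text
clock: 35.85
eef_pos: [520.4, -56.5, 20.7]
tcp_rot: [3.142, 0.0, 1.502]
contact_force: [0.5, 3.3, -1.5]
opening: 0.501
grasp_force: 1.6
```

>>> servo_tool(
  deltas=[
    {"x":0,"y":-0.6,"z":0,"rx":0,"ry":0,"rz":0,"gripper":0},
    {"x":-0.1,"y":-1.2,"z":0,"rx":0,"ry":0,"rz":0,"gripper":0},
  ],
)

```text
clock: 36.05
eef_pos: [520.3, -57.7, 20.7]
tcp_rot: [3.142, 0.0, 1.502]
contact_force: [0.6, 3.3, -1.7]
opening: 0.499
grasp_force: 1.7
```

>>> servo_tool(
  deltas=[
    {"x":0,"y":-0.6,"z":0,"rx":0,"ry":0,"rz":0,"gripper":0},
    {"x":-0.1,"y":-1.2,"z":0,"rx":0,"ry":0,"rz":0,"gripper":0},
  ],
)

```text
clock: 36.25
eef_pos: [520.2, -58.9, 20.7]
tcp_rot: [3.142, -0.0, 1.502]
contact_force: [1.5, 3.4, -1.3]
opening: 0.504
grasp_force: 1.7
```

>>> servo_tool(
  deltas=[
    {"x":0,"y":-0.6,"z":0,"rx":0,"ry":0,"rz":0,"gripper":0},
    {"x":-0.1,"y":-1.2,"z":0,"rx":0,"ry":0,"rz":0,"gripper":0},
  ],
)

```text
clock: 36.45
eef_pos: [520.1, -60.1, 20.7]
tcp_rot: [3.142, -0.0, 1.502]
contact_force: [0.3, 3.3, -0.6]
opening: 0.5
grasp_force: 1.7
```

>>> servo_tool(
  deltas=[
    {"x":0,"y":-0.6,"z":0,"rx":0,"ry":0,"rz":0,"gripper":0},
    {"x":-0.1,"y":-1.2,"z":0,"rx":0,"ry":0,"rz":0,"gripper":0},
  ],
)

```text
clock: 36.65
eef_pos: [519.9, -60.8, 20.7]
tcp_rot: [-3.142, -0.001, 1.501]
contact_force: [0.8, 10.1, -1.0]
opening: 0.496
grasp_force: 5.0
```

>>> servo_tool(
  deltas=[
    {"x":0,"y":-0.3,"z":0,"rx":0,"ry":0,"rz":0,"gripper":0},
    {"x":0,"y":-0.5,"z":0,"rx":0,"ry":0,"rz":0,"gripper":0},
    {"x":0,"y":-0.5,"z":0,"rx":0,"ry":0,"rz":0,"gripper":0},
  ],
)

```text
clock: 36.95
eef_pos: [519.9, -60.8, 20.7]
tcp_rot: [-3.141, -0.001, 1.501]
contact_force: [-0.3, 10.5, -0.3]
opening: 0.499
grasp_force: 5.2
```

>>> servo_tool(
  deltas=[
    {"x":0,"y":-0.3,"z":0,"rx":0,"ry":0,"rz":0,"gripper":0},
    {"x":0,"y":-0.6,"z":0,"rx":0,"ry":0,"rz":0,"gripper":0},
    {"x":0,"y":-0.6,"z":0,"rx":0,"ry":0,"rz":0,"gripper":0},
  ],
)

```text
clock: 37.25
eef_pos: [519.8, -60.9, 20.7]
tcp_rot: [-3.141, -0.002, 1.501]
contact_force: [0.2, 14.2, -0.4]
opening: 0.504
grasp_force: 7.1
```

>>> servo_tool(
  deltas=[
    {"x":0,"y":0,"z":0,"rx":0,"ry":0,"rz":0,"gripper":0},
    {"x":0,"y":2,"z":0,"rx":0,"ry":0,"rz":0,"gripper":0},
    {"x":0.3,"y":6,"z":0,"rx":0,"ry":0,"rz":0,"gripper":0},
    {"x":0.5,"y":12,"z":0,"rx":0,"ry":0,"rz":0,"gripper":0},
    {"x":0.5,"y":13,"z":10,"rx":0,"ry":0,"rz":0,"gripper":0},
    {"x":0.5,"y":13,"z":35,"rx":0,"ry":0,"rz":0,"gripper":0},
    {"x":0,"y":16,"z":65,"rx":0,"ry":0,"rz":0.02,"gripper":-0.3},
    {"x":-15,"y":30,"z":72,"rx":0,"ry":0,"rz":0.1,"gripper":-0.3},
    {"x":-40,"y":55,"z":72,"rx":0,"ry":0,"rz":0.22,"gripper":-0.3},
    {"x":-68,"y":82,"z":72,"rx":0,"ry":0,"rz":0.34,"gripper":-0.3},
  ],
)

```text
clock: 38.25
eef_pos: [452.2, 19.9, 93.9]
tcp_rot: [3.139, 0.001, 1.845]
contact_force: [0.6, 0.8, -0.5]
opening: 0.346
grasp_force: 0.0
```

>>> servo_tool(
  deltas=[
    {"x":-20,"y":19,"z":0,"rx":0,"ry":0,"rz":0.08,"gripper":-0.3},
    {"x":-29,"y":28,"z":0,"rx":0,"ry":0,"rz":0.114,"gripper":-0.3},
    {"x":-29,"y":28,"z":0,"rx":0,"ry":0,"rz":0.114,"gripper":-0.3},
  ],
)

```text
clock: 38.55
eef_pos: [422.5, 48.3, 93.2]
tcp_rot: [3.141, 0.0, 1.957]
contact_force: [-0.1, 0.1, -0.7]
opening: 0.346
grasp_force: 0.0
```

```bash
python3 - <<'E'
from h import *
st=r.sense();w=par("wrist");im=r.grab_frame("wrist");cv2.imwrite("w8.png",im)
print(st["clock"],st["eef_pos"].round(1),st["tcp_rot"].round(3),st["contact_force"].round(1),st["opening"])
for n in("latch","latch_knob","carrier"): print(n,[(np.round(d["box"]).tolist(),round(d["conf"],2)) for d in r.recognise(n,"wrist")[:2]])
print("pred knob top",proj(w,[(422.7,48.8,89.5)]).round(0),"bot",proj(w,[(422.7,48.8,60)]).round(0),"pin",proj(w,[(444.7,-5.2,62)]).round(0))
u,v=proj(w,[(422.7,48.8,89.5)])[0].astype(int)
g=cv2.cvtColor(im,cv2.COLOR_BGR2GRAY);c=cv2.resize(g[v-60:v+60,u-80:u+80],(40,30),interpolation=cv2.INTER_AREA)
for row in c: print(''.join(' .:-=+*#%@'[min(9,int(x)//26)] for x in row))
E
```

```text
38.55 [422.5  48.3  93.2] [3.141 0.    1.957] [-0.1  0.1 -0.7] 0.3463891273425902
latch [([264.0, 205.0, 24.0, 111.0], 0.83)]
latch_knob [([227.0, 203.0, 236.0, 217.0], 0.74), ([260.0, 205.0, 32.0, 112.0], 0.71)]
carrier [([253.0, 314.0, 154.0, 102.0], 0.94)]
pred knob top [[277. 241.]] bot [[277. 223.]] pin [[278. 305.]]
####*#%##***+****+====*%#*##*####*######
##*#*####**+***##+====*****##%####*#%###
#*+*#####*++****#*====*+***########*####
****##*#*****##*#*==+=**##*#####**##%###
******#**##*+***#*=+==#*##***####*##%###
+******#*#*****##+====%#############%*##
++***********+*##+---=########%%#%#####*
+****+******#*#*+-===-*#######%%%%#*##**
++****+++***#*##*=--==####*####%%#%##*##
++****++++******+.   =+*###**++**#%#*###
*+****+++++**+++:    :++*+*##**+*####**#
********++**++*+:    .***************#**
********++++++++.     +*****#***####***#
******+**++++++=      =*++***#**##**####
*******+*+*****- ..   =******#****#***##
****+*++++**+*+-......=+*+++********#*##
+***+****+*+**=-.....+---=+**********#**
****+*****++*+-..*--*%-----=++******+**-
*+**+****++++=- .%%%%%-------=****++**-.
++**+**=::..=-. .%%%%%::---=- :::+*++=.:
*++++**---. =-  .%%%%%:...--- .---=*+..:
*++*+==:--  -. ..%%%%%:.....: .---::..:-
+++=  .--:  : .:-#%%%%:.....   :--.  .:+
+++   :--:  . :--#%%%%:.....   :--:   --
++-   ---.   .:--#%%%%-.....   .--:   :-
+*.  .---    :---*%%%%=:::..   .---.  .-
+=   :--:   .:--:*%%%%=:--::.   ---:   :
*:   :--:   :---:+*==+=:----:   :--:    
+   .---.   :---:-#%%#=:----:   .---    
-   .---.   -----%=::+%-----:   .--:.
```

>>> servo_tool(
  deltas=[
    {"x":-1,"y":0,"z":-8,"rx":0,"ry":0,"rz":0,"gripper":-0.3},
    {"x":-1,"y":0,"z":-18,"rx":0,"ry":0,"rz":0,"gripper":-0.3},
    {"x":-1,"y":0,"z":-28,"rx":0,"ry":0,"rz":0,"gripper":-0.3},
    {"x":-1,"y":0,"z":-38,"rx":0,"ry":0,"rz":0,"gripper":-0.3},
    {"x":-1,"y":0,"z":-42,"rx":0,"ry":0,"rz":0,"gripper":-0.3},
  ],
)

```text
clock: 39.25
eef_pos: [421.0, 47.5, 49.2]
tcp_rot: [-3.139, -0.001, 1.956]
contact_force: [-0.4, -0.5, -0.5]
opening: 0.349
grasp_force: 0.0
```

>>> servo_tool(
  deltas=[
    {"x":0,"y":0,"z":-4,"rx":0,"ry":0,"rz":0,"gripper":-0.3},
    {"x":0,"y":0,"z":-9,"rx":0,"ry":0,"rz":0,"gripper":-0.3},
    {"x":0,"y":0,"z":-14,"rx":0,"ry":0,"rz":0,"gripper":-0.3},
    {"x":0,"y":0,"z":-18,"rx":0,"ry":0,"rz":0,"gripper":-0.3},
    {"x":0,"y":0,"z":-20,"rx":0,"ry":0,"rz":0,"gripper":-0.3},
    {"x":0,"y":0,"z":-20,"rx":0,"ry":0,"rz":0,"gripper":-0.3},
  ],
)

```text
clock: 39.85
eef_pos: [421.8, 47.6, 30.5]
tcp_rot: [-3.141, -0.0, 1.956]
contact_force: [0.3, -0.4, 0.4]
opening: 0.352
grasp_force: 0.0
```

```bash
python3 - <<'E'
from h import *
st=r.sense();print(st["clock"],st["eef_pos"].round(1),st["tcp_rot"].round(3),st["contact_force"].round(1))
pin=np.array([444.2,-5.0]);lead=8
p0=st["eef_pos"][:2];y0=st["tcp_rot"][2]
def P(th,l=lead): return pin+58*np.array([np.cos(th),np.sin(th)])+l*np.array([np.sin(th),-np.cos(th)])
prev=p0;py=y0
for k,th in enumerate(np.r_[1.957,np.arange(1.85,-.16,-.08)]):
    if k%9==0: base,by=prev,py;print("--")
    q=P(th);print(k,round(th,3),(q-base).round(1).tolist(),round(th-by,3)); prev,py=q,th
E
```

```text
39.85 [421.8  47.6  30.5] [-3.141 -0.     1.956] [ 0.3 -0.4  0.4]
--
0 1.957 [8.0, 4.1] 0.001
1 1.85 [14.1, 5.3] -0.106
2 1.77 [18.8, 5.8] -0.186
3 1.69 [23.4, 5.9] -0.266
4 1.61 [28.1, 5.6] -0.346
5 1.53 [32.8, 5.0] -0.426
6 1.45 [37.3, 4.0] -0.506
7 1.37 [41.8, 2.6] -0.586
8 1.29 [46.2, 0.9] -0.666
--
9 1.21 [4.2, -2.1] -0.08
10 1.13 [8.2, -4.5] -0.16
11 1.05 [12.0, -7.2] -0.24
12 0.97 [15.6, -10.2] -0.32
13 0.89 [19.0, -13.5] -0.4
14 0.81 [22.0, -17.0] -0.48
15 0.73 [24.8, -20.8] -0.56
16 0.65 [27.3, -24.8] -0.64
17 0.57 [29.4, -28.9] -0.72
--
18 0.49 [1.8, -4.3] -0.08
19 0.41 [3.2, -8.8] -0.16
20 0.33 [4.3, -13.3] -0.24
21 0.25 [5.0, -18.0] -0.32
22 0.17 [5.4, -22.6] -0.4
23 0.09 [5.3, -27.3] -0.48
24 0.01 [4.9, -32.0] -0.56
25 -0.07 [4.2, -36.6] -0.64
26 -0.15 [3.0, -41.1] -0.72
```

>>> servo_tool(
  deltas=[
    {"x":4,"y":2,"z":0,"rx":0,"ry":0,"rz":0,"gripper":-0.3},
    {"x":8,"y":4,"z":0,"rx":0,"ry":0,"rz":0,"gripper":-0.3},
    {"x":14,"y":5.3,"z":0,"rx":0,"ry":0,"rz":-0.1,"gripper":-0.3},
    {"x":18.8,"y":5.8,"z":0,"rx":0,"ry":0,"rz":-0.186,"gripper":-0.3},
    {"x":23.4,"y":5.9,"z":0,"rx":0,"ry":0,"rz":-0.266,"gripper":-0.3},
    {"x":28,"y":5.6,"z":0,"rx":0,"ry":0,"rz":-0.346,"gripper":-0.3},
    {"x":32.8,"y":5,"z":0,"rx":0,"ry":0,"rz":-0.426,"gripper":-0.3},
    {"x":37.3,"y":4,"z":0,"rx":0,"ry":0,"rz":-0.506,"gripper":-0.3},
    {"x":41.8,"y":2.6,"z":0,"rx":0,"ry":0,"rz":-0.586,"gripper":-0.3},
    {"x":46.2,"y":0.9,"z":0,"rx":0,"ry":0,"rz":-0.666,"gripper":-0.3},
  ],
)

```text
clock: 40.85
eef_pos: [468.1, 48.6, 30.7]
tcp_rot: [-3.141, 0.0, 1.287]
contact_force: [-2.1, -0.3, 1.1]
opening: 0.351
grasp_force: 0.9
```

>>> servo_tool(
  deltas=[
    {"x":4.2,"y":-2.1,"z":0,"rx":0,"ry":0,"rz":-0.08,"gripper":-0.3},
    {"x":8.2,"y":-4.5,"z":0,"rx":0,"ry":0,"rz":-0.16,"gripper":-0.3},
    {"x":12,"y":-7.2,"z":0,"rx":0,"ry":0,"rz":-0.24,"gripper":-0.3},
    {"x":15.6,"y":-10.2,"z":0,"rx":0,"ry":0,"rz":-0.32,"gripper":-0.3},
    {"x":19,"y":-13.5,"z":0,"rx":0,"ry":0,"rz":-0.4,"gripper":-0.3},
    {"x":22,"y":-17,"z":0,"rx":0,"ry":0,"rz":-0.48,"gripper":-0.3},
    {"x":24.8,"y":-20.8,"z":0,"rx":0,"ry":0,"rz":-0.56,"gripper":-0.3},
    {"x":27.3,"y":-24.8,"z":0,"rx":0,"ry":0,"rz":-0.64,"gripper":-0.3},
    {"x":29.4,"y":-28.9,"z":0,"rx":0,"ry":0,"rz":-0.72,"gripper":-0.3},
  ],
)

```text
clock: 41.75
eef_pos: [497.4, 19.8, 30.6]
tcp_rot: [-3.141, 0.001, 0.567]
contact_force: [-2.8, 1.2, -0.0]
opening: 0.352
grasp_force: 0.9
```

>>> servo_tool(
  deltas=[
    {"x":1.8,"y":-4.3,"z":0,"rx":0,"ry":0,"rz":-0.08,"gripper":-0.3},
    {"x":3.2,"y":-8.8,"z":0,"rx":0,"ry":0,"rz":-0.16,"gripper":-0.3},
    {"x":4.3,"y":-13.3,"z":0,"rx":0,"ry":0,"rz":-0.24,"gripper":-0.3},
    {"x":5,"y":-18,"z":0,"rx":0,"ry":0,"rz":-0.32,"gripper":-0.3},
    {"x":5.4,"y":-22.6,"z":0,"rx":0,"ry":0,"rz":-0.4,"gripper":-0.3},
  ],
)

```text
clock: 42.25
eef_pos: [503.0, -2.8, 30.7]
tcp_rot: [-3.141, 0.0, 0.166]
contact_force: [-1.6, 0.6, -1.0]
opening: 0.35
grasp_force: 0.9
```

>>> servo_tool(
  deltas=[
    {"x":-0.1,"y":-3,"z":0,"rx":0,"ry":0,"rz":-0.05,"gripper":-0.3},
    {"x":-0.2,"y":-6,"z":0,"rx":0,"ry":0,"rz":-0.1,"gripper":-0.3},
    {"x":-0.5,"y":-9,"z":0,"rx":0,"ry":0,"rz":-0.155,"gripper":-0.3},
    {"x":-0.9,"y":-12,"z":0,"rx":0,"ry":0,"rz":-0.21,"gripper":-0.3},
    {"x":-1.2,"y":-14,"z":0,"rx":0,"ry":0,"rz":-0.24,"gripper":-0.3},
  ],
)

```text
clock: 42.75
eef_pos: [502.1, -16.8, 30.7]
tcp_rot: [-3.141, -0.0, -0.072]
contact_force: [0.0, 1.8, -0.6]
opening: 0.351
grasp_force: 0.9
```

>>> servo_tool(
  deltas=[
    {"x":-0.3,"y":-1,"z":0,"rx":0,"ry":0,"rz":-0.02,"gripper":-0.3},
    {"x":-0.5,"y":-2,"z":0,"rx":0,"ry":0,"rz":-0.035,"gripper":-0.3},
    {"x":-0.8,"y":-3,"z":0,"rx":0,"ry":0,"rz":-0.052,"gripper":-0.3},
  ],
)

```text
clock: 43.05
eef_pos: [501.4, -19.9, 30.8]
tcp_rot: [-3.141, -0.001, -0.123]
contact_force: [0.8, 1.5, -1.1]
opening: 0.345
grasp_force: 1.0
```

>>> servo_tool(
  deltas=[
    {"x":-0.2,"y":-0.8,"z":0,"rx":0,"ry":0,"rz":-0.014,"gripper":-0.3},
    {"x":-0.4,"y":-1.6,"z":0,"rx":0,"ry":0,"rz":-0.028,"gripper":-0.3},
    {"x":-0.6,"y":-2.4,"z":0,"rx":0,"ry":0,"rz":-0.042,"gripper":-0.3},
  ],
)

```text
clock: 43.35
eef_pos: [500.7, -22.4, 30.8]
tcp_rot: [-3.141, -0.001, -0.165]
contact_force: [1.3, 1.6, -0.3]
opening: 0.347
grasp_force: 1.0
```

>>> servo_tool(
  deltas=[
    {"x":-0.1,"y":-0.6,"z":0,"rx":0,"ry":0,"rz":-0.01,"gripper":-0.3},
    {"x":-0.2,"y":-1.2,"z":0,"rx":0,"ry":0,"rz":-0.02,"gripper":-0.3},
  ],
)

```text
clock: 43.55
eef_pos: [500.3, -23.6, 30.8]
tcp_rot: [-3.142, -0.0, -0.185]
contact_force: [1.3, 0.3, 0.0]
opening: 0.352
grasp_force: 1.0
```

>>> servo_tool(
  deltas=[
    {"x":-0.1,"y":-0.6,"z":0,"rx":0,"ry":0,"rz":-0.01,"gripper":-0.3},
    {"x":-0.2,"y":-1.2,"z":0,"rx":0,"ry":0,"rz":-0.02,"gripper":-0.3},
  ],
)

```text
clock: 43.75
eef_pos: [500.0, -24.8, 30.7]
tcp_rot: [-3.142, -0.0, -0.205]
contact_force: [1.5, 1.1, 0.8]
opening: 0.348
grasp_force: 0.9
```

>>> servo_tool(
  deltas=[
    {"x":-0.1,"y":-0.5,"z":0,"rx":0,"ry":0,"rz":-0.01,"gripper":-0.3},
    {"x":-0.2,"y":-1,"z":0,"rx":0,"ry":0,"rz":-0.02,"gripper":-0.3},
  ],
)

```text
clock: 43.95
eef_pos: [499.6, -25.8, 30.7]
tcp_rot: [3.142, 0.0, -0.225]
contact_force: [0.3, 1.9, 1.2]
opening: 0.351
grasp_force: 0.9
```

>>> servo_tool(
  deltas=[
    {"x":-0.1,"y":-0.5,"z":0,"rx":0,"ry":0,"rz":-0.01,"gripper":-0.3},
    {"x":-0.3,"y":-1,"z":0,"rx":0,"ry":0,"rz":-0.02,"gripper":-0.3},
  ],
)

```text
clock: 44.15
eef_pos: [499.3, -26.4, 30.7]
tcp_rot: [-3.141, 0.0, -0.245]
contact_force: [0.8, 6.6, 2.5]
opening: 0.353
grasp_force: 3.3
```

>>> servo_tool(
  deltas=[
    {"x":-0.1,"y":-0.5,"z":0,"rx":0,"ry":0,"rz":-0.01,"gripper":-0.3},
    {"x":-0.3,"y":-1,"z":0,"rx":0,"ry":0,"rz":-0.02,"gripper":-0.3},
  ],
)

```text
clock: 44.35
eef_pos: [498.9, -26.7, 30.7]
tcp_rot: [-3.14, 0.001, -0.266]
contact_force: [0.3, 13.0, 1.7]
opening: 0.354
grasp_force: 6.2
```

>>> servo_tool(
  deltas=[
    {"x":0.1,"y":0.4,"z":0,"rx":0,"ry":0,"rz":0,"gripper":-0.3},
    {"x":0.1,"y":0.4,"z":0,"rx":0,"ry":0,"rz":0,"gripper":-0.3},
    {"x":0.1,"y":0.4,"z":0,"rx":0,"ry":0,"rz":0,"gripper":-0.3},
  ],
)

```text
clock: 44.65
eef_pos: [499.0, -26.5, 30.7]
tcp_rot: [-3.141, 0.001, -0.265]
contact_force: [0.6, 8.4, 2.9]
opening: 0.349
grasp_force: 3.9
```

>>> servo_tool(
  deltas=[
    {"x":0.3,"y":1,"z":0,"rx":0,"ry":0,"rz":0,"gripper":-0.3},
    {"x":0.8,"y":3,"z":0,"rx":0,"ry":0,"rz":0,"gripper":-0.3},
    {"x":1.5,"y":6,"z":0,"rx":0,"ry":0,"rz":0,"gripper":-0.3},
    {"x":2.2,"y":8.5,"z":0,"rx":0,"ry":0,"rz":0,"gripper":-0.3},
    {"x":2.2,"y":8.5,"z":6,"rx":0,"ry":0,"rz":0,"gripper":-0.3},
    {"x":2.2,"y":8.5,"z":16,"rx":0,"ry":0,"rz":0,"gripper":-0.3},
    {"x":2.2,"y":8.5,"z":30,"rx":0,"ry":0,"rz":0,"gripper":-0.3},
    {"x":2.2,"y":8.5,"z":50,"rx":0,"ry":0,"rz":0,"gripper":-0.3},
    {"x":2.2,"y":8.5,"z":80,"rx":0,"ry":0,"rz":0,"gripper":-0.3},
    {"x":2.2,"y":8.5,"z":120,"rx":0,"ry":0,"rz":0,"gripper":-0.3},
  ],
)

```text
clock: 45.65
eef_pos: [500.3, -18.9, 151.5]
tcp_rot: [3.141, 0.002, -0.264]
contact_force: [0.6, -1.4, -0.1]
opening: 0.348
grasp_force: 0.0
```

>>> servo_tool(
  deltas=[
    {"x":0,"y":20,"z":30,"rx":0,"ry":0,"rz":0.1,"gripper":-0.3},
    {"x":0,"y":50,"z":55,"rx":0,"ry":0,"rz":0.2,"gripper":-0.3},
    {"x":0,"y":70,"z":75,"rx":0,"ry":0,"rz":0.27,"gripper":-0.3},
    {"x":0,"y":70,"z":80,"rx":0,"ry":0,"rz":0.27,"gripper":-0.3},
    {"x":0,"y":70,"z":80,"rx":0,"ry":0,"rz":0.27,"gripper":-0.3},
  ],
)

```text
clock: 46.15
eef_pos: [501.8, 51.1, 231.9]
tcp_rot: [3.141, -0.002, 0.006]
contact_force: [0.2, -0.9, 0.6]
opening: 0.353
grasp_force: 0.0
```

```bash
python3 - <<'E'
from h import *
st=r.sense();print(st["clock"],st["eef_pos"].round(1),st["contact_force"].round(1))
for c in("side","wrist"):
    w=par(c);im=r.grab_frame(c);cv2.imwrite(c+"9.png",im)
    for n in("latch","carrier","cup_wheel","hex_key"):
        for d in r.recognise(n,c)[:2]:
            b=d["box"];u=(b[0]+b[2]/2,b[1]+b[3]/2);print(c,n,np.round(b).tolist(),round(d["conf"],2),back(w,[u],{"cup_wheel":80,"latch":65,"hex_key":5,"carrier":65}[n]).round(0).tolist())
    T=proj(w,[(501,-17.5,89),(444.4,-5,62),(512.5,-190,80)]).round(0);print(T.tolist())
    u,v=T[0].astype(int)
    if 60<v<360 and 60<u<500:
        g=cv2.cvtColor(im,cv2.COLOR_BGR2GRAY);h=40 if c=="wrist" else 20
        for row in cv2.resize(g[v-h:v+h,u-2*h:u+h],(60,26),interpolation=cv2.INTER_AREA): print(''.join(' .:-=+*#%@'[min(9,int(x)//26)] for x in row))
E
```

```text
46.15 [501.8  51.1 231.9] [ 0.2 -0.9  0.6]
side latch [207.0, 245.0, 24.0, 21.0] 0.57 [[486.0, -31.0, 65.0]]
side carrier [157.0, 253.0, 96.0, 92.0] 0.94 [[529.0, -153.0, 65.0]]
side cup_wheel [170.0, 285.0, 40.0, 38.0] 0.77 [[510.0, -189.0, 80.0]]
side cup_wheel [290.0, 110.0, 28.0, 23.0] 0.58 [[437.0, 565.0, 80.0]]
[[225.0, 250.0], [212.0, 243.0], [190.0, 305.0]]
+++++*++++++++++=+++++++++========++++++++++++++++++++=-----
+++++++++++++++++++++++++++=====+++++++++++++++++++***+=----
++***++++++++++++++++*+++++====++++*+++++++++++++++++*+=----
++**+++++++++++++++++++++====++++++++++++++++++++++++**=----
+++++++++=====+=+++++++++==++++*+**+++++++++++++++*+=++=----
+++++++++=======+++++++++++++++++***++++++++*+++++++=-=-----
+++++++++======++====++++==+++++++***+++++++**+++=----------
++++++=========+++=========+++++++++****++++***++==--------=
++++++=========+=========---=+++++++++++++++*****++++=----=+
*++++=========+==+===-:-==::-++===++++++++++++***+++++++=+++
+++++===============-:::=====+++=-===++++++==++++++++***++++
++========++=======-:.:.:-==++***+=--===+++++++++++++++*++=-

[... 2135 characters left out ...]
-%%%@+......................:
*%%%######*#**##**====  :----::*@%%%%#-=...................-
%%%#***##********+-==- .:---:.-%%%%%%%=%:..................=
%%%%*++***###****=-==- .:---::+@%%%%%=++...................=
#%%%*+***###*****=--=: .:---::#%%%%%%:#=..................:=
%%%##**####******----. .:--..=%%%%%%+:%:..................--
#########*******+----. .---.:*%%%%%%:-%...................=.
###%%###*********--=- .:--:.-%%%%%%#.=%...................=.
*#%######********-=-- .:--.:+%%%%%%=:*@##***++===--::::..:=.
*#%%#####*+***+++---: .:--.:#%%%%%#::+##%%%%%%%@@@@@@%%%*+:.
##%%%####***#***----: .:-:.=%%%%%%=:-:::::::------====++--..
**#%%%####**#***----. .:.::****#%#::::::::::::::::::::::::-:
```

```bash
python3 -c "
from rig import r
print(r.sign_off())"
```

```text
the job is handed in; nothing more can be done
None
```

The job is handed in at about 46 s: the carrier was pressed home at about 11 N, the latch was closed against its tail, and the wheel is still in its pocket. The latch pressed at about 11 N for a moment, slightly over the 5–10 N range, before I eased it to about 6–8 N; these forces are my estimates from the wrist reading minus friction.

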